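# Make up two dental case pans

### The job

Make up the two case pans from the stock on the metal tray: the pan with the denture gets the tall brown bottle, the dappen dish and one dropper bottle; the pan with the stone cast gets the short jar and the other dropper bottle. Stand each thing upright in the middle of a pocket of its own. The dropper bottle always goes in the pocket diagonally opposite the model, the others in either of the two pockets beside the model, and the models must stay as they lie.

Things in the scene. Friction and masses are not known exactly. Their poses are not given: they have to be found in the camera images.
- denture_pan: grey plastic case pan, 156 x 156 mm, fixed; 9 mm high dividers make four 72 mm pockets. Floor top 4 mm, rim 10 mm above the bench; walls 4 mm thick. Origin: centre of its underside, z = 0; x, y along its sides; any yaw. Pocket centres at (+-38, +-38) mm. The denture lies in (+38, +38); the pocket diagonally across is (-38, -38); beside it are (+38, -38) and (-38, +38).
- cast_pan: grey plastic case pan, 156 x 156 mm, fixed; 9 mm high dividers make four 72 mm pockets. Floor top 4 mm, rim 10 mm above the bench; walls 4 mm thick. Origin: centre of its underside, z = 0; x, y along its sides; any yaw. Pocket centres at (+-38, +-38) mm. The stone cast lies in (+38, +38); the pocket diagonally across is (-38, -38); beside it are (+38, -38) and (-38, +38).
- denture: denture (pink arch with white teeth), 54 x 67 x 16 mm, loose in one pocket of its pan; marks the denture pan; not to be moved. Origin: centre of its underside.
- cast: stone cast of a dental arch, blue-grey block with teeth, 58 x 67 x 33 mm, loose in one pocket of its pan; marks the cast pan; not to be moved. Origin: centre of its underside.
- tall_bottle: tall slender screw-cap brown glass bottle, 42 mm diameter, 82 mm high; the cap (the top 18 mm) is 28 mm wide. Stands on the stock tray. Origin: centre of its underside, z up. A strip light and a shelf hang 0.46 m above the bench behind x = 0.65 m: do not lift the wrist into them
- short_jar: short screw-lid jar, 48 mm diameter, 58 mm high; the lid (the top 14 mm) is 40 mm wide. Stands on the stock tray. Origin: centre of its underside, z up.
- dappen: dappen dish: small heavy open glass dish with a waist, 33 mm diameter, 23 mm high; grasp it across the diameter. Stands on the stock tray. Origin: centre of its underside, z up. The tray: square, steel, 190 mm, fixed, floor top 4 mm and rim 7 mm above the bench; the five things stand near its corners and middle, in any arrangement.
- dropper_1: small white dropper bottle, 27 mm diameter, 28 mm high with its nozzle (the body to grasp is 20 mm high, the 8 mm wide nozzle above it). Stands on the stock tray. Origin: centre of its underside, z up. The two dropper bottles are alike and either may go to either pan.
- dropper_2: small white dropper bottle, 27 mm diameter, 28 mm high with its nozzle (the body to grasp is 20 mm high, the 8 mm wide nozzle above it). Stands on the stock tray. Origin: centre of its underside, z up. The two dropper bottles are alike and either may go to either pan.
There are look-alikes about, which are no part of the job. What is shaped like the dropper_1 but pink or red is not meant.

How it is judged:
By the outcome, as a careful person would: the job done as asked, in the order asked, and still so for the second after the job is handed in, with the robot touching nothing.
It also fails if it takes over 99 s, if anything falls off the work surface, if the arm or the gripper's body presses on something with over 40 N, if the wrist force passes 120 N, or if a joint passes its speed limit or range.

### The arm

A 7-joint arm with a two-finger parallel gripper is mounted at the origin on a cart in front of the work surface, level with it; the furniture and walls round the work are solid. World frame = base frame: x ahead of the robot, y to its left, z up, the work surface at z = 0. Lengths are in m, angles in rad, forces in N, time in s.
With the tool pointing down it reaches from about 0.4 to 0.85 m from the base axis. Payload 4.5 kg.
Tool frame: the origin (TCP) lies midway between the tips of the shut fingers; the grasp point (between the pads) lies r.grip_point_offset behind it (r.grip_point_offset is the distance from the TCP to the grasp point, in m); z points along the fingers, y is the line along which they close (so a half turn about z gives the same grasp; the last joint's range is limited). The gripper opens to 88 mm and grips with 3 to 60 N. Pads are 18 mm wide; open, the fingers measure 123 mm over their backs; the gripper's body (75 mm by 187 mm) begins 45 mm behind the grasp point.
Start: joints at [-1.21, 0.689, -0.195, 1.565, 0.157, 0.902, -0.215], TCP at [0.201, 0.592, 0.208] pointing down, gripper open.
Joint ranges: [-3.01, 3.01], [-0.46, 2.08], [-1.47, 1.51], [0.13, 2.56], [-1, 4.14], [0.04, 2.09], [-2.66, 2.66]. Speed limits (rad/s): [2.57, 2.57, 3.14, 3.14, 3.14, 3.14, 3.14].

### API

Orientations are given as a unit quaternion [x, y, z, w].
In Python, from plant import r gives the robot as it stands.
- The arm moves only by the shell command python3 -m jog 'ROWS' [FORCE]. ROWS is JSON, a list of rows, each an object of numbers: "wx", "wy", "wz": the turn, a rotation vector about the world's x, y, z as a fraction of full scale; "dx", "dy", "dz": the shift along the world's x, y, z as a fraction of full scale; "hand": the closure, from 0 (fully open) to 1 (shut). In form: [{"wx": .., "wy": .., "wz": .., "dx": .., "dy": .., "dz": .., "hand": ..}, ...]. A call has 1 to 5 rows; each row shifts and turns the commanded pose from where the row before left it; what a row does not reach is not made up. Full scale, the value 1, is 0.25 m for a shift and 2 rad for a turn. A row lasts 1/12 s, in which the tool goes at most 41.7 mm and 7.16 degrees, less where a joint would pass 70% of its speed; a pose out of reach is approached as far as the arm can. A call with a number of a shift or a turn outside -1 to 1 is refused whole. A call with a gripper value outside its range is refused whole. The fingers move at their own pace and stop on an object; FORCE is the grip in N (left out, the last holds). Time passes only in rows, so rows that do not move let the fingers close. It gives the time, the measured TCP pose, the force, the opening and the grip force at its end, in the units of the state.
- r.get_state(): the state, without advancing time (a new reading comes with each control period).
- r.snapshot(name): name is "side" or "top" or "wrist"; returns the picture (400x640x3 uint8, red, green, blue); there is no depth.
- r.camera_info(name): a dict with "mtx" (3x3 intrinsics, pixels), "R" (3x3) and "t" (3): a world point X has camera coordinates R X + t. Camera axes: x right, y down, z forward; pixel columns grow to the right and rows downward; lengths in m; the calibration is good to about 2 mm. A picture is of the moment at which its call begins: read the wrist's pose just before it. camera_info takes no time and is no camera call; for the wrist camera it gives the pose at the moment of the call.
- r.finish_job(): hands the job in; it is judged then, once.
Trained networks look in the newest picture that a camera, given by its name, has taken for a name from the list of things; names that differ only in an ending like _2 or _b are one class to them, and where a whole thing is asked for, a point or a joint stands for the part that bears it (a point fixed in the world has none). Each returns a list of dicts, best first, with "p" (0 to 1); they miss things now and then, are a little off and sometimes report something else, mostly with a low value. They report only what shows in the picture. A call takes as long as a camera call. They do not tell look-alikes from the thing itself.
- r.search_frame(camera, query): "bbox" ([left, top, right, bottom] in pixels, round what is visible of it).
- r.masks_of(camera, query): "region" (400x640 bool, what is visible of it) and "bbox" ([left, top, right, bottom] in pixels, round what is visible of it).
The state is a dict: "clock": time; "q": joint angles; "qd": joint speeds; "joint_torque": joint torques, N m; "tool_pos": TCP position; "eef_rot": TCP orientation; "contact_force": force on the tool from outside, world axes, zero at the start; "moment": the same for the moment, N m; "opening": opening from 0.0 (shut) to 1.0 (fully open); "finger_force": force on a finger pad.
Only numpy, scipy, OpenCV 4.12 (cv2) and the standard library are available. Lean on these libraries where they do the work, as an engineer would, in place of code of your own. Each camera call takes 0.05 s, during which the arm holds its last target. There are 200 camera calls.

## Working session

There is one attempt and no reset: what is moved stays moved. The work goes in short steps, Python scripts to look and compute and a shell command to move; the robot and the scene stay as the last step left them, time stands still between calls to the robot, and variables do not carry over. Pictures are saved under pics/ and viewed, at most 14 in all, crops included, and the job is handed in when it is done.

```bash
ls; mkdir -p pics; python3 - <<'E'
from plant import r
import cv2,json
s=r.get_state(); print({k:(v if not hasattr(v,'tolist') else v.tolist()) for k,v in s.items()}); print(r.grip_point_offset)
for n in ("top","side"):
    im=r.snapshot(n); cv2.imwrite(f"pics/{n}0.png",im[:,:,::-1]); c=r.camera_info(n); print(n,c)
    for q in ("denture_pan","cast_pan","denture","cast","tall_bottle","short_jar","dappen","dropper_1"):
        print(q,[( [round(float(x)) for x in d["bbox"]],round(float(d["p"]),2)) for d in r.search_frame(n,q)])
E
```

```text
pics
{'clock': 0.0, 'q': [-1.210243125654143, 0.6899910455118649, -0.19454656251516472, 1.5663617162624583, 0.15730484706557404, 0.9025141973125396, -0.21509510616546915], 'qd': [-0.0014377547431732157, 0.000472898900579128, -2.9784252917914386e-05, -0.0005698150337945013, -1.734847865347712e-05, 0.002137523034208397, -0.00033517512903122657], 'joint_torque': [-0.00024669662707310636, -52.756311893463135, -1.2670759856700897, -15.342763066291809, -0.052668903954327106, 0.006548284145537764, 0.00016506573047081474], 'tool_pos': [0.20041570019517124, 0.591249072400967, 0.20760180961010333], 'eef_rot': [0.16259167387021034, 0.9866929940203507, -0.0009352106565894904, -9.2305292084921e-05], 'contact_force': [-0.019497407679273864, -0.05743280244006281, 0.44984238712552843], 'moment': [-0.012525325951337254, 0.01539359606288412, 0.0001850451506249077], 'finger_force': 0.0, 'opening': 0.9977063085377665}
0.0187
top {'mtx': array([[388.47213474,   0.        , 319.57361158],
       [  0.        , 388.47213474, 200.85481946],
       [  0.        ,   0.        ,   1.        ]]), 'R': array([[-
[... 718 characters left out ...]
y([[ 9.88536799e-01, -1.50980110e-01, -5.76586766e-05],
       [-7.14916429e-02, -4.67752504e-01, -8.80963416e-01],
       [ 1.32980984e-01,  8.70868877e-01, -4.73184379e-01]]), 't': array([-0.41747081,  0.10137736,  0.86755198])}
denture_pan [([303, 190, 384, 238], 0.69)]
cast_pan [([279, 158, 354, 192], 0.74)]
denture [([358, 198, 385, 216], 0.81), ([381, 243, 396, 258], 0.42)]
cast [([282, 159, 308, 182], 0.69)]
tall_bottle [([333, 249, 363, 305], 0.72), ([326, 244, 342, 261], 0.36)]
short_jar [([394, 256, 426, 299], 0.68)]
dappen [([360, 259, 377, 275], 0.61)]
dropper_1 [([276, 283, 292, 301], 0.7), ([326, 248, 340, 260], 0.57), ([281, 259, 295, 274], 0.54), ([381, 244, 398, 254], 0.51)]
```

```bash
python3 - <<'E'
import cv2
a=cv2.imread("pics/top0.png")[130:290,180:460]; cv2.imwrite("pics/top0c.png",cv2.resize(a,(784,448),interpolation=cv2.INTER_CUBIC))
a=cv2.imread("pics/side0.png")[130:330,240:480]; cv2.imwrite("pics/side0c.png",cv2.resize(a,(720,600),interpolation=cv2.INTER_CUBIC))
E
```

```text
(no output)
```

View pics/top0c.png

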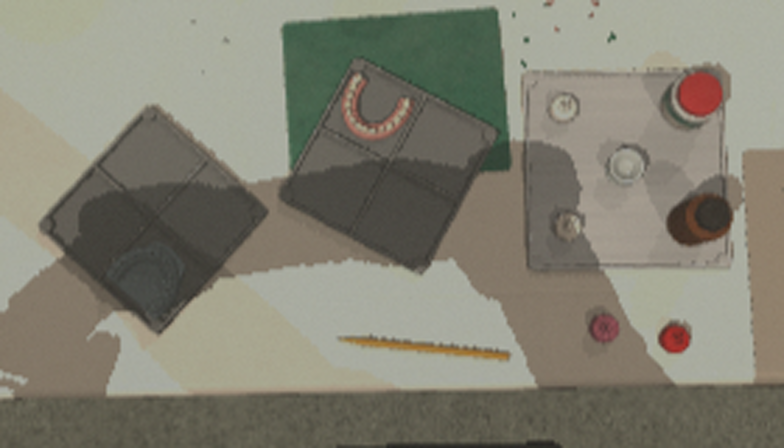

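View pics/side0c.png

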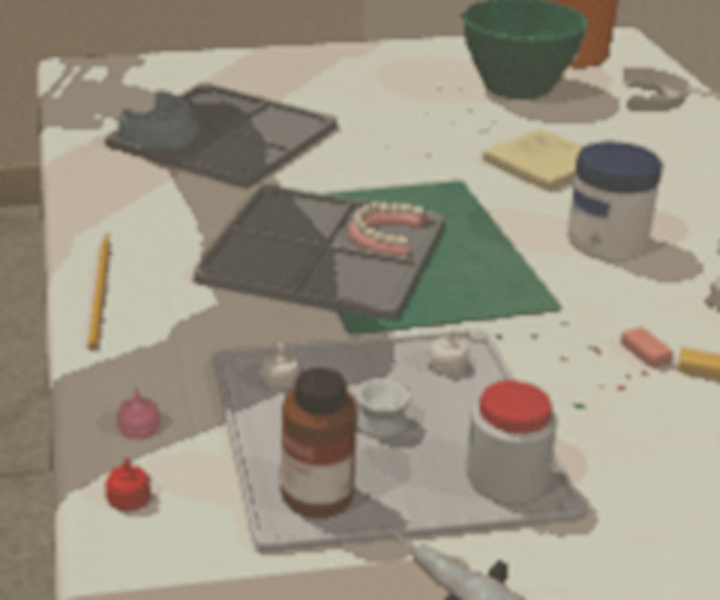

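Seen in the crops. Top view: the white droppers are at about (381,168) and (383,210), with pink and red look-alikes at (395,247) and (421,251). The dappen is at (404,189), the brown bottle's cap at (435,207) and the red-lidded jar at (429,164). The denture is in the top corner of the middle pan and the cast in the bottom corner of the left pan.

The side view also shows a blue-lidded jar at about (445,197), off the tray, which is a look-alike for the short jar. The jar I want is the red-lidded one on the tray.

```bash
cat > h.py <<'E'
from plant import r
import numpy as np, cv2
from scipy.optimize import least_squares
def proj(c,P):
    p=(np.asarray(P,float)@c["R"].T+c["t"])@c["mtx"].T; return p[:,:2]/p[:,2:]
def ray(c,uv,z):
    C=-c["R"].T@c["t"]; d=c["R"].T@np.linalg.inv(c["mtx"])@np.array([uv[0],uv[1],1.]); return (C+d*(z-C[2])/d[2])[:2]
def cyl(x,y,prof):  # prof: (radius,z)
    a=np.linspace(0,2*np.pi,48); return np.vstack([np.c_[x+R*np.cos(a),y+R*np.sin(a),0*a+z] for R,z in prof])
def fitbox(obs,prof,x0):  # obs: list of (cam,bbox)
    def f(p):
        o=[]
        for c,b in obs:
            q=proj(c,cyl(*p,prof)); o+=list(np.r_[q.min(0),q.max(0)]-np.array(b))
        return o
    s=least_squares(f,x0,loss="soft_l1"); return s.x,s.fun
def square(pts,half=.078):
    pts=np.array(pts); base=np.array([[1,1],[-1,1],[-1,-1],[1,-1]])*half
    def f(p):
        c,s=np.cos(p[2]),np.sin(p[2]); return (base@np.array([[c,s],[-s,c]])+p[:2]-pts).ravel()
    d=pts[0]-pts.mean(0); s=least_squares(f,[*pts.mean(0),np.arctan2(d[1],d[0])-np.pi/4]); return s.x,np.abs(s.fun).max()
PROF=dict(tall_bottle=[(.021,.004),(.021,.066),(.014,.086)],short_jar=[(.024,.004),(.024,.048),(.02,.062)],
 dappen=[(.0165,.004),(.0165,.027)],dropper=[(.0135,.004),(.0135,.024),(.004,.032)])
E
python3 - <<'E'
from h import *
T,S=r.camera_info("top"),r.camera_info("side")
f=lambda u,v:(u/2.8+180-.3,v/2.8+130-.3)
# corners: model corner, then ccw seen from above (world): image from above is also ccw-> counterclockwise in picture
for n,cs in dict(den=[(358,62),(283,195),(420,270),(497,132)],cast=[(160,332),(266,212),(152,108),(42,228)]).items():
    print(n,square([ray(T,f(*c),.010) for c in cs]))
print("tray",[ray(T,f(*c),.007).round(3) for c in [(524,72),(727,70),(730,268),(527,270)]])
r.snapshot("top");r.snapshot("side")
m={n:[d for d in r.search_frame(n,"dropper_1")] for n in("top","side")}
for n in m: print(n,[np.round(d["bbox"]).tolist() for d in m[n]])
print("dropA",ray(T,f(563,104),.030),"dropB",ray(T,f(568,225),.028))
g=lambda u,v:(u/3+240-.3,v/3+130-.3)
for n,q,b in (("A",(448,335),None),("B",(280,346),None)): print(n,ray(S,g(*q),.032))
print("tall",ray(T,f(713,215),.086),fitbox([(S,[333,252,359,302])],PROF["tall_bottle"],[.5,-.2]))
print("jar",ray(T,f(699,94),.062),fitbox([(S,[396,256,425,298])],PROF["short_jar"],[.6,-.2]))
print("dap",ray(T,f(627,165),.027),fitbox([(T,[395,182,408.5,197]),(S,[360,257,377,275])],PROF["dappen"],[.6,-.2]))
print("camT",-T["R"].T@T["t"],"camS",-S["R"].T@S["t"])
E
```

```text
den (array([ 0.49578868,  0.08016684, -0.51659063]), np.float64(0.006943742903284478))
cast (array([ 0.44770214,  0.30142125, -3.87836024]), np.float64(0.005728798033988819))
tray [array([ 0.583, -0.05 ]), array([ 0.581, -0.244]), array([ 0.392, -0.235]), array([ 0.394, -0.046])]
top [[283.0, 151.0, 356.0, 225.0], [376.0, 164.0, 386.0, 173.0], [380.0, 205.0, 388.0, 214.0], [419.0, 244.0, 427.0, 256.0]]
side [[382.0, 242.0, 396.0, 256.0], [276.0, 285.0, 292.0, 300.0], [278.0, 261.0, 295.0, 276.0]]
dropA [ 0.54581226 -0.08253196] dropB [ 0.43276989 -0.08298906]
A [ 0.54328646 -0.09442782]
B [ 0.43357507 -0.09045883]
tall [ 0.4329369  -0.19958808] (array([ 0.43517646, -0.2024163 ]), array([ 0.02883036, -1.36743126, -0.0275896 ,  0.95559217]))
jar [ 0.54546501 -0.20021341] (array([ 0.54836433, -0.20522964]), array([-0.91123034, -0.6334704 ,  0.84893081,  0.43356932]))
dap [ 0.48763647 -0.13990455] (array([ 0.48996832, -0.13915994]), array([ 0.30540395, -0.5177902 ,  1.17667069, -1.68171191, -1.66769935,
       -2.79556125, -0.13752032, -0.00455146]))
camT [0.3286147  0.07141778 1.02354319] camS [ 0.30456498 -0.77113429  0.49979772]
```

```bash
cat > snap.py <<'E'
import sys,pickle
from h import *
c=r.camera_info("wrist"); im=r.snapshot("wrist"); n=sys.argv[1]
cv2.imwrite(f"pics/{n}.png",im[:,:,::-1]); pickle.dump(c,open(f"pics/{n}.pkl","wb"))
for q in sys.argv[2:]: print(q,[(np.round(d["bbox"]).tolist(),round(float(d["p"]),2)) for d in r.search_frame("wrist",q)])
E
python3 -m jog '[{"dx":0.11,"dy":-0.12,"hand":0},{"dx":0.11,"dy":-0.12,"hand":0},{"dx":0.11,"dy":-0.12,"hand":0},{"dx":0.11,"dy":-0.12,"hand":0},{"dx":0.11,"dy":-0.12,"hand":0}]' 20
python3 -m jog '[{"dx":0.06,"dy":-0.15,"hand":0},{"dx":0.06,"dy":-0.15,"hand":0},{"dx":0.06,"dy":-0.15,"hand":0},{"dx":0.06,"dy":-0.15,"hand":0},{"hand":0}]'
python3 snap.py w1
python3 -m jog '[{"dx":0.05,"dy":-0.15,"hand":0},{"dx":0.05,"dy":-0.15,"hand":0},{"dx":0.05,"dy":-0.15,"hand":0},{"dx":0.05,"dy":-0.15,"hand":0},{"dy":-0.15,"hand":0}]'
python3 -m jog '[{"hand":0}]'
python3 snap.py w2
python3 -m jog '[{"dy":-0.16,"hand":0},{"dy":-0.16,"hand":0},{"dy":-0.16,"hand":0},{"dy":-0.16,"hand":0},{"dy":-0.16,"hand":0}]'
python3 -m jog '[{"dy":-0.1,"hand":0},{"hand":0}]'
python3 snap.py w3 tall_bottle short_jar dappen dropper_1
python3 -c "
import cv2,numpy as np
cv2.imwrite('pics/wm.png',np.hstack([cv2.resize(cv2.imread(f'pics/w{i}.png'),(400,250)) for i in (1,2)]))"
```

```text
tall_bottle []
short_jar []
dappen [([194.0, 331.0, 258.0, 369.0], 0.63)]
dropper_1 []invalid input
invalid input
invalid input
invalid input
invalid input
invalid input
```

View pics/w3.png

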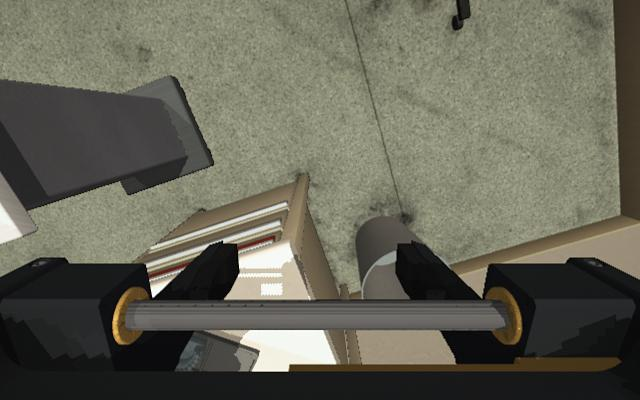

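View pics/wm.png

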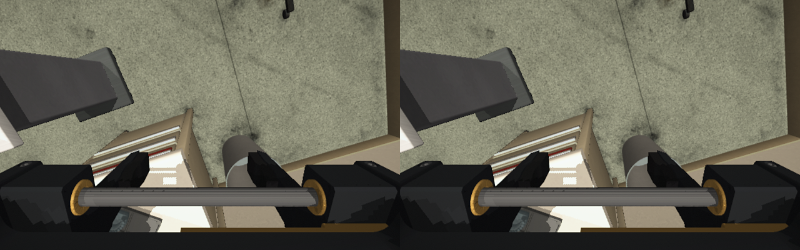

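The jog was refused because each row seems to need every key, so the arm hasn't moved. The wrist pictures show only the floor beside the cart. I'll retry with full rows.

```bash
python3 -m jog '[{"wx":0,"wy":0,"wz":0,"dx":0.11,"dy":-0.12,"dz":0,"hand":0},{"wx":0,"wy":0,"wz":0,"dx":0.11,"dy":-0.12,"dz":0,"hand":0},{"wx":0,"wy":0,"wz":0,"dx":0.11,"dy":-0.12,"dz":0,"hand":0},{"wx":0,"wy":0,"wz":0,"dx":0.11,"dy":-0.12,"dz":0,"hand":0},{"wx":0,"wy":0,"wz":0,"dx":0.11,"dy":-0.12,"dz":0,"hand":0}]' 20
python3 - <<'E'
from h import *
c=r.camera_info("wrist"); print(c["R"].round(3).tolist(), (-c["R"].T@c["t"]).round(3), r.get_state()["tool_pos"].round(3) if hasattr(r.get_state()["tool_pos"],"round") else r.get_state()["tool_pos"])
for uv in [(320,200),(320,20),(320,260),(60,100),(580,100)]: print(uv,ray(c,uv,0.01).round(3))
E
```

```text
clock: 1.87
tool_pos: [0.3392, 0.4405, 0.2086]
eef_rot: [0.162, 0.987, 0.0, 0.0]
contact_force: [0.3, 0.7, -0.5]
opening: 1.0
finger_force: 0.0
[[0.321, 0.947, -0.001], [0.906, -0.307, 0.291], [0.276, -0.094, -0.957]] [0.268 0.464 0.385] [0.339 0.441 0.209]
(320, 200) [0.371 0.434]
(320, 20) [0.169 0.502]
(320, 260) [0.456 0.405]
(60, 100) [0.148 0.173]
(580, 100) [0.352 0.775]
```

```bash
python3 -m jog '[{"wx":0,"wy":0,"wz":0,"dx":0.12,"dy":-0.11,"dz":0,"hand":0},{"wx":0,"wy":0,"wz":0,"dx":0.12,"dy":-0.11,"dz":0,"hand":0},{"wx":0,"wy":0,"wz":0,"dx":0.12,"dy":-0.11,"dz":0,"hand":0},{"wx":0,"wy":0,"wz":0,"dx":0.12,"dy":-0.11,"dz":0,"hand":0},{"wx":0,"wy":0,"wz":0,"dx":0.12,"dy":-0.11,"dz":0,"hand":0}]' |tail -5
python3 -m jog '[{"wx":0,"wy":0,"wz":0,"dx":0,"dy":0,"dz":0,"hand":0}]' >/dev/null; python3 snap.py w1
python3 -m jog '[{"wx":0,"wy":0,"wz":0,"dx":0.05,"dy":-0.15,"dz":0,"hand":0},{"wx":0,"wy":0,"wz":0,"dx":0.05,"dy":-0.15,"dz":0,"hand":0},{"wx":0,"wy":0,"wz":0,"dx":0.05,"dy":-0.15,"dz":0,"hand":0},{"wx":0,"wy":0,"wz":0,"dx":0,"dy":-0.16,"dz":0,"hand":0},{"wx":0,"wy":0,"wz":0,"dx":0,"dy":-0.16,"dz":0,"hand":0}]'|tail -5
python3 -m jog '[{"wx":0,"wy":0,"wz":0,"dx":0,"dy":-0.1,"dz":0,"hand":0},{"wx":0,"wy":0,"wz":0,"dx":0,"dy":0,"dz":0,"hand":0}]'|head -2
python3 snap.py w2
python3 -m jog '[{"wx":0,"wy":0,"wz":0,"dx":0,"dy":-0.16,"dz":0,"hand":0},{"wx":0,"wy":0,"wz":0,"dx":0,"dy":-0.16,"dz":0,"hand":0},{"wx":0,"wy":0,"wz":0,"dx":0,"dy":-0.16,"dz":0,"hand":0},{"wx":0,"wy":0,"wz":0,"dx":0,"dy":-0.16,"dz":0,"hand":0},{"wx":0,"wy":0,"wz":0,"dx":0,"dy":-0.16,"dz":0,"hand":0}]' |head -2
python3 -m jog '[{"wx":0,"wy":0,"wz":0,"dx":0,"dy":0,"dz":0,"hand":0}]' |head -2
python3 snap.py w3 tall_bottle short_jar dappen dropper_1
python3 -c "
import cv2,numpy as np
cv2.imwrite('pics/wm2.png',np.hstack([cv2.imread(f'pics/w{i}.png')[:300,120:520] for i in (1,2)]))"
```

```text
tool_pos: [0.4895, 0.3029, 0.2087]
eef_rot: [0.163, 0.987, 0.0, 0.0]
contact_force: [1.1, 0.2, 0.3]
opening: 0.997
finger_force: 0.0
tool_pos: [0.5256, 0.1118, 0.2085]
eef_rot: [0.162, 0.987, 0.001, 0.0]
contact_force: [0.2, -0.2, 0.2]
opening: 0.997
finger_force: 0.0
clock: 3.0
tool_pos: [0.5251, 0.0802, 0.2082]
clock: 3.47
tool_pos: [0.5264, -0.1115, 0.2087]
clock: 3.55
tool_pos: [0.5253, -0.1212, 0.2082]
tall_bottle [([196.0, 113.0, 247.0, 153.0], 0.94)]
short_jar [([242.0, 194.0, 283.0, 242.0], 0.83)]
dappen [([276.0, 139.0, 306.0, 170.0], 0.98)]
dropper_1 [([306.0, 88.0, 331.0, 110.0], 0.81), ([253.0, 11.0, 278.0, 36.0], 0.75), ([199.0, 22.0, 224.0, 49.0], 0.68), ([335.0, 175.0, 355.0, 194.0], 0.6)]
```

View pics/w3.png

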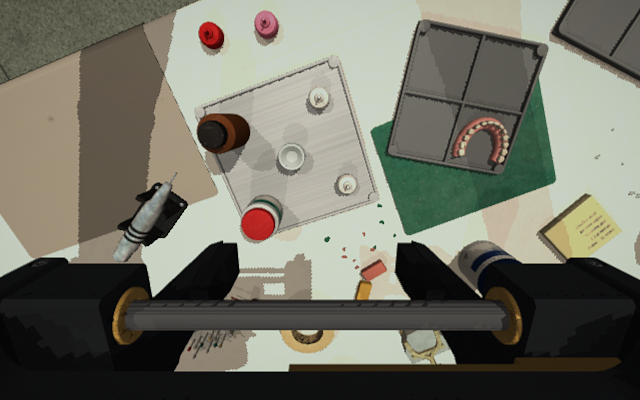

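View pics/wm2.png

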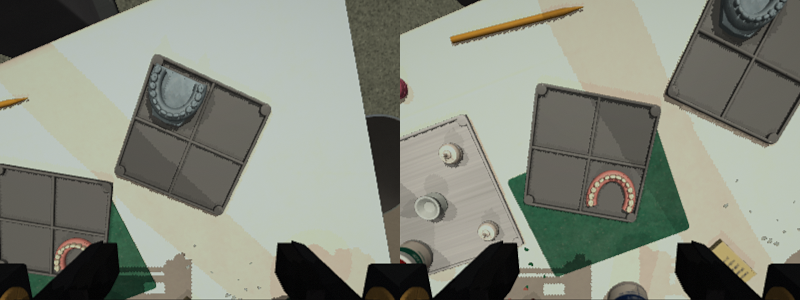

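w3 shows the tray clearly: droppers at (319,97) and (346,184), dappen at (291,156), brown bottle at (222,133) and the red-lid jar at (261,220). The pink and red look-alikes at (265,23) and (211,35) are off the tray. wm2 shows both pans with all the corners visible.

```bash
cat > m.py <<'E'
from h import *
import pickle
C=[pickle.load(open(f"pics/w{i}.pkl","rb")) for i in (1,2,3)]
def pockets(n,p):
    x,y,a=p; R=np.array([[np.cos(a),-np.sin(a)],[np.sin(a),np.cos(a)]])
    for l in [(-1,-1),(1,-1),(-1,1)]: print(n,l,(R@np.array(l)*.038+p[:2]).round(4))
for n,c,cs in (("cast",C[0],[(150+120,55),(117+120,177),(220+120,215),(270+120,105)]),("den",C[1],[(357,221),(380,106),(257,84),(248,211)])):
    p,e=square([ray(c,q,.010) for q in cs]); print(n,p.round(4),"err",e.round(4)); pockets(n,p)
c=C[2]
for n,k,b in (("tall","tall_bottle",[196,113,249,153]),("jar","short_jar",[241,194,283,242]),("dappen","dappen",[277,142,305,171]),("dB","dropper",[307,86,331,110]),("dA","dropper",[336,173,357,195])):
    x,e=fitbox([(c,b)],PROF[k],[.5,-.14]); print(n,x.round(4),e.round(1))
E
python3 m.py
```

```text
cast [ 0.4512  0.2992 -3.8471] err 0.0047
cast (-1, -1) [0.5048 0.3035]
cast (1, -1) [0.4469 0.3528]
cast (-1, 1) [0.4555 0.2456]
den [ 0.5     0.0785 -0.4717] err 0.0044
den (-1, -1) [0.4489 0.0619]
den (1, -1) [0.5166 0.0274]
den (-1, 1) [0.4834 0.1297]
tall [ 0.4342 -0.2048] [-0.2 -0.1  0.3  0.1]
jar [ 0.5485 -0.2056] [-0.4  0.4  0.4 -0.4]
dappen [ 0.4883 -0.1441] [ 0.2  0.3 -0.2 -0.3]
dB [ 0.4346 -0.0882] [ 0.5 -0.4 -0.5  0.4]
dA [ 0.5458 -0.0892] [-0.5 -0.7  0.5  0.8]
```

```bash
python3 -m jog '[{"wx":0,"wy":0,"wz":0,"dx":-0.12,"dy":-0.11,"dz":0,"hand":0},{"wx":0,"wy":0,"wz":0,"dx":-0.12,"dy":-0.11,"dz":0,"hand":0},{"wx":0,"wy":0,"wz":0,"dx":-0.125,"dy":-0.115,"dz":0,"hand":0},{"wx":0,"wy":0,"wz":0,"dx":0,"dy":0,"dz":-0.16,"hand":0},{"wx":0,"wy":0,"wz":0,"dx":0,"dy":0,"dz":-0.16,"hand":0}]'|head -3
python3 -m jog '[{"wx":0,"wy":0,"wz":0,"dx":0,"dy":0,"dz":-0.08,"hand":0},{"wx":0,"wy":0,"wz":0,"dx":0,"dy":0,"dz":0,"hand":0}]'
python3 snap.py w4 tall_bottle
```

```text
clock: 4.22
tool_pos: [0.4357, -0.1978, 0.1297]
eef_rot: [0.164, 0.986, -0.001, 0.003]
clock: 4.38
tool_pos: [0.4333, -0.1932, 0.1054]
eef_rot: [0.161, 0.987, 0.001, -0.003]
contact_force: [-0.1, 0.2, -0.1]
opening: 1.001
finger_force: 0.0
tall_bottle []
```

View pics/w4.png

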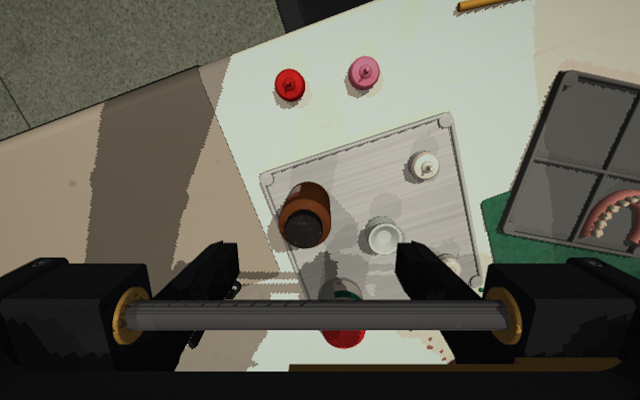

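w4 shows the bottle at (305,215), its box about (279,182)-(331,248), between the open fingers. The TCP stopped short in y.

```bash
python3 -c "
from h import *;import pickle
c=pickle.load(open('pics/w4.pkl','rb'))
print(fitbox([(c,[279,182,331,248])],PROF['tall_bottle'],[.43,-.2]))
print(fitbox([(c,[369,217,404,255])],PROF['dappen'],[.43,-.2]))
print(r.get_state()['tool_pos'])"
python3 -m jog '[{"wx":0,"wy":0,"wz":0,"dx":0,"dy":-0.046,"dz":-0.05,"hand":0},{"wx":0,"wy":0,"wz":0,"dx":0,"dy":0,"dz":0,"hand":0}]' | head -3
```

```text
(array([ 0.4341969, -0.2038267]), array([-0.37211409, -1.67429256,  0.37250106,  1.02831754]))
(array([ 0.48980502, -0.14051633]), array([-2.07205682, -0.82140736,  1.50349206,  0.89987671]))
[ 0.43568819 -0.19432794  0.10857731]
clock: 4.65
tool_pos: [0.4361, -0.2086, 0.0966]
eef_rot: [0.163, 0.987, -0.0, 0.001]
```

```bash
python3 -m jog '[{"wx":0,"wy":0,"wz":0,"dx":0,"dy":0.02,"dz":-0.1,"hand":0},{"wx":0,"wy":0,"wz":0,"dx":0,"dy":0,"dz":-0.1,"hand":0},{"wx":0,"wy":0,"wz":0,"dx":0,"dy":0,"dz":0,"hand":0},{"wx":0,"wy":0,"wz":0,"dx":0,"dy":0,"dz":0,"hand":0}]' | head -4
python3 -m jog '[{"wx":0,"wy":0,"wz":0,"dx":0,"dy":0,"dz":0,"hand":0}]' | head -4
```

```text
clock: 4.98
tool_pos: [0.4353, -0.2021, 0.0467]
eef_rot: [0.162, 0.987, 0.0, -0.0]
contact_force: [0.3, 0.2, 0.5]
clock: 5.07
tool_pos: [0.436, -0.2027, 0.0475]
eef_rot: [0.162, 0.987, -0.0, 0.001]
contact_force: [-0.1, 0.8, -0.0]
```

```bash
python3 -m jog '[{"wx":0,"wy":0,"wz":0,"dx":-0.005,"dy":0,"dz":-0.066,"hand":0},{"wx":0,"wy":0,"wz":0,"dx":0,"dy":0,"dz":0,"hand":0},{"wx":0,"wy":0,"wz":0,"dx":0,"dy":0,"dz":0,"hand":1},{"wx":0,"wy":0,"wz":0,"dx":0,"dy":0,"dz":0,"hand":1},{"wx":0,"wy":0,"wz":0,"dx":0,"dy":0,"dz":0,"hand":1}]' 25
python3 -m jog '[{"wx":0,"wy":0,"wz":0,"dx":0,"dy":0,"dz":0,"hand":1},{"wx":0,"wy":0,"wz":0,"dx":0,"dy":0,"dz":0,"hand":1},{"wx":0,"wy":0,"wz":0,"dx":0,"dy":0,"dz":0,"hand":1}]'
```

```text
clock: 5.48
tool_pos: [0.4343, -0.203, 0.0305]
eef_rot: [0.163, 0.987, -0.0, 0.001]
contact_force: [-0.8, 0.2, 0.9]
opening: 0.8
finger_force: 0.0
clock: 5.73
tool_pos: [0.4338, -0.2028, 0.0297]
eef_rot: [0.163, 0.987, 0.0, 0.0]
contact_force: [0.1, 0.6, -0.5]
opening: 0.571
finger_force: 0.0
```

```bash
python3 -m jog '[{"wx":0,"wy":0,"wz":0,"dx":0,"dy":0,"dz":0,"hand":1},{"wx":0,"wy":0,"wz":0,"dx":0,"dy":0,"dz":0,"hand":1},{"wx":0,"wy":0,"wz":0,"dx":0,"dy":0,"dz":0,"hand":1}]' |tail -2
python3 -m jog '[{"wx":0,"wy":0,"wz":0,"dx":0,"dy":0,"dz":0.1,"hand":1},{"wx":0,"wy":0,"wz":0,"dx":0,"dy":0,"dz":0.1,"hand":1},{"wx":0,"wy":0,"wz":0,"dx":0,"dy":0,"dz":0.1,"hand":1},{"wx":0,"wy":0,"wz":0,"dx":0,"dy":0,"dz":0,"hand":1}]'
```

```text
opening: 0.46
finger_force: 25.0
clock: 6.32
tool_pos: [0.4356, -0.2035, 0.1077]
eef_rot: [0.163, 0.987, -0.0, 0.003]
contact_force: [0.2, 0.5, -0.6]
opening: 0.459
finger_force: 25.0
```

```bash
python3 -m jog '[{"wx":0,"wy":0,"wz":0,"dx":0.046,"dy":0.132,"dz":0,"hand":1},{"wx":0,"wy":0,"wz":0,"dx":0.046,"dy":0.132,"dz":0,"hand":1},{"wx":0,"wy":0,"wz":0,"dx":0.046,"dy":0.132,"dz":0,"hand":1},{"wx":0,"wy":0,"wz":0,"dx":0.046,"dy":0.132,"dz":0,"hand":1},{"wx":0,"wy":0,"wz":0,"dx":0.046,"dy":0.132,"dz":0,"hand":1}]' |head -2
python3 -m jog '[{"wx":0,"wy":0,"wz":0,"dx":0.046,"dy":0.132,"dz":0,"hand":1},{"wx":0,"wy":0,"wz":0,"dx":0.046,"dy":0.132,"dz":0,"hand":1},{"wx":0,"wy":0,"wz":0,"dx":0,"dy":0,"dz":0,"hand":1},{"wx":0,"wy":0,"wz":0,"dx":0,"dy":0,"dz":0,"hand":1}]'
python3 snap.py w5
```

```text
clock: 6.73
tool_pos: [0.491, -0.0362, 0.1036]
clock: 7.07
tool_pos: [0.5143, 0.0312, 0.1036]
eef_rot: [0.16, 0.987, 0.001, -0.0]
contact_force: [0.6, -0.3, -1.1]
opening: 0.461
finger_force: 25.0
```

View pics/w5.png

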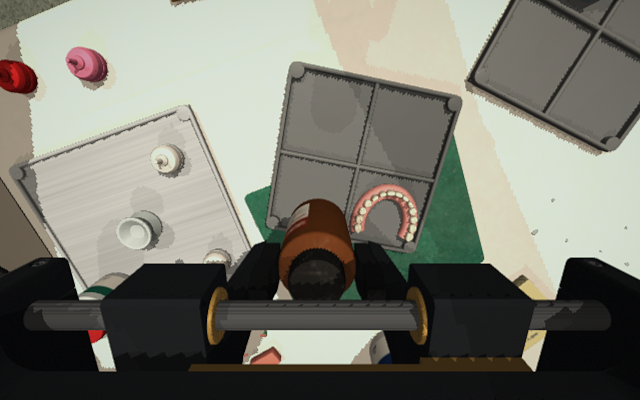

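```bash
python3 -c "
from h import *;import pickle
L=lambda i:pickle.load(open(f'pics/w{i}.pkl','rb'))
print('den centre w5',ray(L(5),(357,162),.010),'w2',ray(L(2),(311,156),.01))
print('cast centre w1',ray(L(1),(192+120,140),.010))
c=L(5);print([ray(c,q,.01).round(4).tolist() for q in [(460,97),(289,63)]])
print(r.get_state()['tool_pos'])
im=[cv2.resize(cv2.imread(f'pics/w{i}.png')[y:y+160,x:x+200],(400,320),interpolation=cv2.INTER_CUBIC) for i,x,y in ((1,220,40),(5,260,50))]
cv2.imwrite('pics/pans.png',np.hstack(im))"
```

```text
den centre w5 [0.4926312  0.07768477] w2 [0.49631397 0.08065642]
cast centre w1 [0.4502189  0.30333918]
[[0.4664, 0.1793], [0.3934, 0.0463]]
[0.51346668 0.02861116 0.10358109]
```

View pics/pans.png

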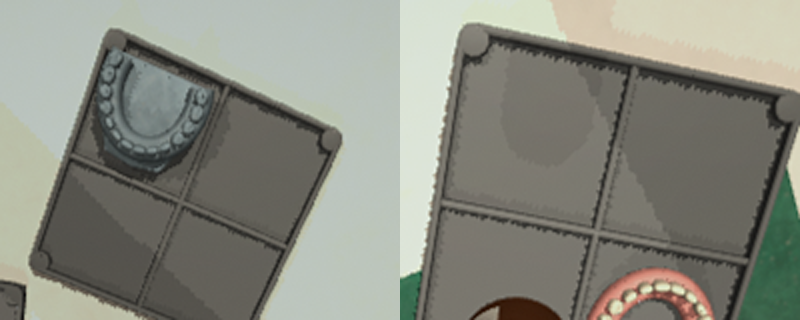

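```bash
cat > p2.py <<'E'
from h import *;import pickle
L=lambda i:pickle.load(open(f'pics/w{i}.pkl','rb'))
for n,c,ctr,ends,off in (('den',L(5),(358.5,167),[(280,153),(376.5,84),(430,179)],-.47),('cast',L(1),(311,141.5),[(334,84),(256,118.5),(362.5,162.5),(291.5,190)],-3.847)):
    o=ray(c,ctr,.010); v=[ray(c,e,.010)-o for e in ends]
    a=np.array([np.arctan2(w[1],w[0]) for w in v]); a=off+((a-off+np.pi/4)%(np.pi/2)-np.pi/4)
    print(n,o.round(4),a.round(3),[np.linalg.norm(w).round(4) for w in v]); y=a.mean()
    for l in [(-1,-1),(1,-1),(-1,1)]: print(l,(o+.038*np.array([np.cos(y)*l[0]-np.sin(y)*l[1],np.sin(y)*l[0]+np.cos(y)*l[1]])).round(4))
E
python3 p2.py
```

```text
den [0.4976 0.0777] [-0.498 -0.494 -0.488] [np.float64(0.0744), np.float64(0.0734), np.float64(0.0694)]
(-1, -1) [0.4461 0.0623]
(1, -1) [0.5131 0.0262]
(-1, 1) [0.4821 0.1292]
cast [0.4515 0.3015] [-3.876 -3.873 -3.864 -3.878] [np.float64(0.0732), np.float64(0.0737), np.float64(0.0717), np.float64(0.0688)]
(-1, -1) [0.5052 0.3044]
(1, -1) [0.4486 0.3552]
(-1, 1) [0.4545 0.2478]
```

```bash
python3 -m jog '[{"wx":0,"wy":0,"wz":0,"dx":0,"dy":-0.01,"dz":-0.1,"hand":1},{"wx":0,"wy":0,"wz":0,"dx":0,"dy":0,"dz":-0.1,"hand":1},{"wx":0,"wy":0,"wz":0,"dx":0,"dy":0,"dz":-0.06,"hand":1},{"wx":0,"wy":0,"wz":0,"dx":0,"dy":0,"dz":0,"hand":1},{"wx":0,"wy":0,"wz":0,"dx":0,"dy":0,"dz":0,"hand":1}]' |head -4
```

```text
clock: 7.53
tool_pos: [0.5129, 0.0239, 0.0388]
eef_rot: [0.164, 0.987, -0.001, -0.001]
contact_force: [0.6, 0.7, -1.5]
```

```bash
python3 -m jog '[{"wx":0,"wy":0,"wz":0,"dx":0,"dy":0.008,"dz":-0.032,"hand":1},{"wx":0,"wy":0,"wz":0,"dx":0,"dy":0,"dz":0,"hand":1},{"wx":0,"wy":0,"wz":0,"dx":0,"dy":0,"dz":0,"hand":1}]' |head -4
python3 -m jog '[{"wx":0,"wy":0,"wz":0,"dx":0,"dy":0,"dz":0,"hand":0.2},{"wx":0,"wy":0,"wz":0,"dx":0,"dy":0,"dz":0,"hand":0.2},{"wx":0,"wy":0,"wz":0,"dx":0,"dy":0,"dz":0,"hand":0.2},{"wx":0,"wy":0,"wz":0,"dx":0,"dy":0,"dz":0,"hand":0.2}]'
python3 -m jog '[{"wx":0,"wy":0,"wz":0,"dx":0,"dy":0,"dz":0.12,"hand":0.2},{"wx":0,"wy":0,"wz":0,"dx":0,"dy":0,"dz":0.16,"hand":0.2},{"wx":0,"wy":0,"wz":0,"dx":0,"dy":0,"dz":0.1,"hand":0.2},{"wx":0,"wy":0,"wz":0,"dx":0,"dy":0,"dz":0,"hand":0.2}]' | head -4
```

```text
clock: 7.78
tool_pos: [0.5144, 0.0277, 0.0318]
eef_rot: [0.163, 0.987, 0.0, 0.0]
contact_force: [0.1, -0.6, -1.1]
clock: 8.12
tool_pos: [0.5144, 0.0278, 0.0318]
eef_rot: [0.163, 0.987, 0.0, 0.0]
contact_force: [0.3, -0.2, -0.0]
opening: 0.737
finger_force: 0.0
clock: 8.45
tool_pos: [0.5174, 0.0281, 0.1311]
eef_rot: [0.163, 0.987, 0.001, 0.004]
contact_force: [0.6, 0.4, -0.2]
```

```bash
python3 -m jog '[{"wx":0,"wy":0,"wz":0,"dx":-0.022,"dy":-0.135,"dz":0,"hand":0.2},{"wx":0,"wy":0,"wz":0,"dx":-0.022,"dy":-0.135,"dz":0,"hand":0.2},{"wx":0,"wy":0,"wz":0,"dx":-0.022,"dy":-0.135,"dz":0,"hand":0.2},{"wx":0,"wy":0,"wz":0,"dx":-0.022,"dy":-0.135,"dz":0,"hand":0.2},{"wx":0,"wy":0,"wz":0,"dx":-0.022,"dy":-0.135,"dz":0,"hand":0.2}]' |head -2
python3 -m jog '[{"wx":0,"wy":0,"wz":0,"dx":0,"dy":0,"dz":-0.1,"hand":0.2},{"wx":0,"wy":0,"wz":0,"dx":0,"dy":0,"dz":-0.1,"hand":0.2},{"wx":0,"wy":0,"wz":0,"dx":0,"dy":0,"dz":0,"hand":0.2},{"wx":0,"wy":0,"wz":0,"dx":0,"dy":0,"dz":0,"hand":0.2}]' |head -2
python3 snap.py w6 dappen dropper_1 tall_bottle
python3 -c "
import cv2
cv2.imwrite('pics/w6c.png',cv2.imread('pics/w6.png')[:320])"
```

```text
clock: 8.87
tool_pos: [0.4859, -0.1424, 0.1259]
clock: 9.2
tool_pos: [0.4854, -0.1405, 0.0755]
dappen [([295.0, 188.0, 332.0, 234.0], 0.69)]
dropper_1 [([176.0, 14.0, 215.0, 57.0], 0.93), ([264.0, 2.0, 299.0, 39.0], 0.82), ([340.0, 112.0, 375.0, 150.0], 0.69), ([376.0, 235.0, 399.0, 254.0], 0.47)]
tall_bottle [([488.0, 154.0, 615.0, 226.0], 0.64)]
```

View pics/w6c.png

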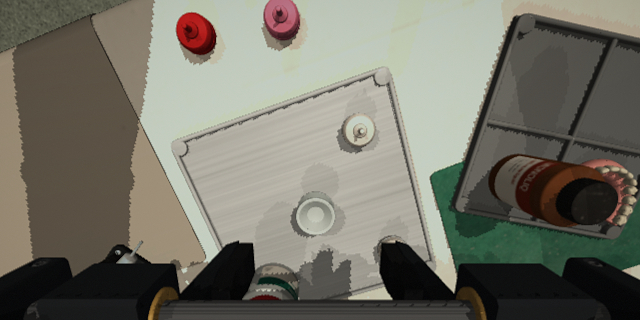

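```bash
cat > chk.py <<'E'
from h import *;import pickle
c=pickle.load(open('pics/w6.pkl','rb'))
print('tall',fitbox([(c,[488,153,620,227])],PROF['tall_bottle'],[.51,.03]))
print('dap',fitbox([(c,[296,192,337,237])],PROF['dappen'],[.49,-.14]))
print('dB',fitbox([(c,[340,112,376,150])],PROF['dropper'],[.43,-.09]))
print(r.get_state()['tool_pos'])
E
python3 chk.py
```

```text
tall (array([0.51559838, 0.02604536]), array([-3.02948066,  0.53879788,  0.84482238, -0.28346267]))
dap (array([ 0.48944735, -0.1426073 ]), array([ 0.53522652,  0.13286761, -0.53515491, -0.15369438]))
dB (array([ 0.43398493, -0.08948571]), array([-0.63551269,  0.80978272,  0.56602511, -0.87071804]))
[ 0.48762061 -0.14057067  0.07754331]
```

```bash
python3 -m jog '[{"wx":0,"wy":0,"wz":0,"dx":0.008,"dy":-0.008,"dz":-0.13,"hand":0.2},{"wx":0,"wy":0,"wz":0,"dx":0,"dy":0,"dz":-0.1,"hand":0.2},{"wx":0,"wy":0,"wz":0,"dx":0,"dy":0,"dz":0,"hand":0.2},{"wx":0,"wy":0,"wz":0,"dx":0,"dy":0,"dz":0,"hand":0.2},{"wx":0,"wy":0,"wz":0,"dx":0,"dy":0,"dz":0,"hand":0.2}]' |head -4
```

```text
clock: 9.82
tool_pos: [0.4895, -0.1429, 0.0203]
eef_rot: [0.162, 0.987, 0.0, 0.001]
contact_force: [0.9, -0.5, 0.0]
```

```bash
python3 -m jog '[{"wx":0,"wy":0,"wz":0,"dx":0,"dy":0,"dz":-0.035,"hand":0.2},{"wx":0,"wy":0,"wz":0,"dx":0,"dy":0,"dz":0,"hand":0.4},{"wx":0,"wy":0,"wz":0,"dx":0,"dy":0,"dz":0,"hand":1},{"wx":0,"wy":0,"wz":0,"dx":0,"dy":0,"dz":0,"hand":1},{"wx":0,"wy":0,"wz":0,"dx":0,"dy":0,"dz":0,"hand":1}]' 20 |head -4
python3 -m jog '[{"wx":0,"wy":0,"wz":0,"dx":0,"dy":0,"dz":0,"hand":1},{"wx":0,"wy":0,"wz":0,"dx":0,"dy":0,"dz":0,"hand":1},{"wx":0,"wy":0,"wz":0,"dx":0,"dy":0,"dz":0,"hand":1},{"wx":0,"wy":0,"wz":0,"dx":0,"dy":0,"dz":0,"hand":1}]'
```

```text
clock: 10.23
tool_pos: [0.4889, -0.1431, 0.0105]
eef_rot: [0.163, 0.987, 0.0, 0.0]
contact_force: [0.8, -0.3, 0.0]
clock: 10.57
tool_pos: [0.4887, -0.143, 0.0102]
eef_rot: [0.163, 0.987, 0.0, 0.0]
contact_force: [0.5, 0.4, 0.5]
opening: 0.214
finger_force: 0.0
```

```bash
python3 -m jog '[{"wx":0,"wy":0,"wz":0,"dx":0,"dy":0,"dz":0,"hand":1},{"wx":0,"wy":0,"wz":0,"dx":0,"dy":0,"dz":0,"hand":1}]'
python3 snap.py w7 dappen
python3 -c "
import cv2
cv2.imwrite('pics/w7c.png',cv2.resize(cv2.imread('pics/w7.png')[120:300,200:440],(720,540)))"
```

```text
clock: 10.73
tool_pos: [0.4887, -0.143, 0.0102]
eef_rot: [0.163, 0.987, 0.0, -0.0]
contact_force: [0.4, -0.0, 0.2]
opening: 0.065
finger_force: 0.0
dappen [([288.0, 206.0, 342.0, 268.0], 0.88)]
```

View pics/w7c.png

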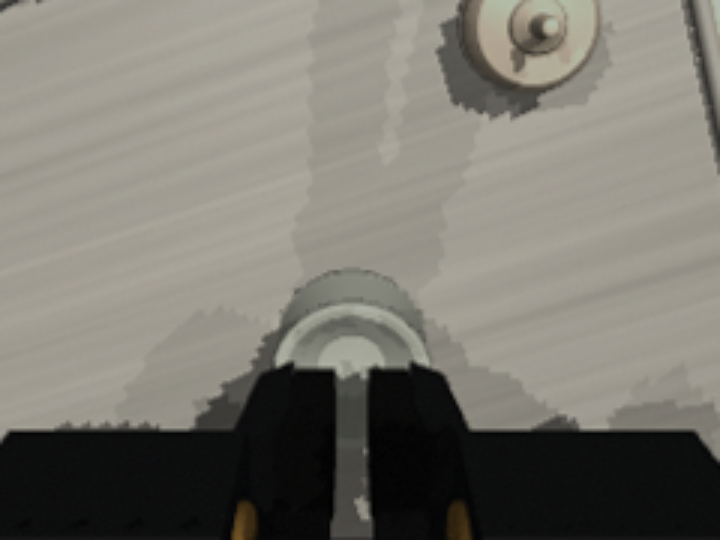

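```bash
python3 -c "
from h import *;import pickle
c=pickle.load(open('pics/w7.pkl','rb'))
# left,right by crop; top edge
print('dap',fitbox([(c,[200+275/3,120+268/3,200+430/3,120+268/3+62])],PROF['dappen'],[.47,-.14]))
q=proj(c,cyl(.4888,-.143,PROF['dappen']));print('expected at tcp',q.min(0),q.max(0))
s=r.get_state();print(s['tool_pos'],s['opening'],s['finger_force'])"
```

```text
dap (array([ 0.48847167, -0.14287575]), array([-1.43570156,  0.08260655,  1.42004067, -0.03045353]))
expected at tcp [290.22653004 209.91881464] [344.71699704 271.80534491]
[ 0.48866422 -0.14301593  0.01016785] 0.0018771551198187343 0.0
```

```bash
python3 -c "
from h import *;import pickle
from scipy.spatial.transform import Rotation as Ro
c=pickle.load(open('pics/w7.pkl','rb'));s=r.get_state();t=np.array(s['tool_pos']);R=Ro.from_quat(s['eef_rot']).as_matrix()
print(R.round(2).tolist())
for dx in (-.009,0,.009):
  for dz in (0,-.0187,-.03,-.045): 
    p=proj(c,[t+R@[dx,.003,dz]])[0]; print(dx,dz,((p-[200,120])*3).round(0))"
```

```text
[[-0.95, 0.32, -0.0], [0.32, 0.95, 0.0], [0.0, 0.0, -1.0]]
-0.009 0 [366. 386.]
-0.009 -0.0187 [367. 427.]
-0.009 -0.03 [368. 455.]
-0.009 -0.045 [370. 500.]
0 0 [366. 349.]
0 -0.0187 [367. 386.]
0 -0.03 [368. 413.]
0 -0.045 [370. 454.]
0.009 0 [366. 311.]
0.009 -0.0187 [367. 344.]
0.009 -0.03 [369. 368.]
0.009 -0.045 [370. 406.]
```

```bash
python3 -c "
from h import *;import pickle
from scipy.spatial.transform import Rotation as Ro
s=r.get_state();R=Ro.from_quat(s['eef_rot']).as_matrix()
for n,t,h in (('w6',[.4876,-.1406,.0775],.0352),('w3',[.5253,-.1212,.2082],.044)):
  c=pickle.load(open(f'pics/{n}.pkl','rb'));t=np.array(t);print(n,c['mtx'][0,0])
  for dx in (-.009,0,.009):
    for dz in (0,-.0187,-.03): print(dx,dz,[proj(c,[t+R@[dx,sg*h,dz]])[0].round(0).tolist() for sg in (-1,1)])"
```

```text
w6 288.9911167768494
-0.009 0 [[265.0, 253.0], [371.0, 253.0]]
-0.009 -0.0187 [[260.0, 267.0], [377.0, 267.0]]
-0.009 -0.03 [[256.0, 277.0], [381.0, 277.0]]
0 0 [[265.0, 241.0], [372.0, 241.0]]
0 -0.0187 [[259.0, 253.0], [378.0, 253.0]]
0 -0.03 [[255.0, 262.0], [382.0, 262.0]]
0.009 0 [[264.0, 228.0], [373.0, 228.0]]
0.009 -0.0187 [[258.0, 239.0], [379.0, 239.0]]
0.009 -0.03 [[254.0, 248.0], [383.0, 248.0]]
w3 288.9911167768494
-0.009 0 [[252.0, 249.0], [383.0, 248.0]]
-0.009 -0.0187 [[245.0, 263.0], [390.0, 262.0]]
-0.009 -0.03 [[240.0, 272.0], [395.0, 271.0]]
0 0 [[251.0, 237.0], [384.0, 236.0]]
0 -0.0187 [[244.0, 249.0], [391.0, 248.0]]
0 -0.03 [[239.0, 258.0], [396.0, 257.0]]
0.009 0 [[250.0, 224.0], [385.0, 223.0]]
0.009 -0.0187 [[243.0, 235.0], [392.0, 234.0]]
0.009 -0.03 [[238.0, 243.0], [397.0, 242.0]]
```

The networks and the fit put the dish still upright at (.4885,-.143), and the fingers shut without touching it. From the pictures, the finger ends sit well above the reported TCP, so I'll open and go down in small steps, watching the force.

```bash
python3 -m jog '[{"wx":0,"wy":0,"wz":0,"dx":0,"dy":0,"dz":0,"hand":0.3},{"wx":0,"wy":0,"wz":0,"dx":0,"dy":0,"dz":0,"hand":0.3},{"wx":0,"wy":0,"wz":0,"dx":0,"dy":0,"dz":0,"hand":0.3},{"wx":0,"wy":0,"wz":0,"dx":0,"dy":0,"dz":0,"hand":0.3},{"wx":0,"wy":0,"wz":0,"dx":0,"dy":0,"dz":0,"hand":0.3}]'|sed -n '2,5p'
python3 -m jog '[{"wx":0,"wy":0,"wz":0,"dx":0,"dy":0,"dz":0,"hand":0.3},{"wx":0,"wy":0,"wz":0,"dx":0,"dy":0,"dz":0,"hand":0.3},{"wx":0,"wy":0,"wz":0,"dx":0,"dy":0,"dz":0,"hand":0.3},{"wx":0,"wy":0,"wz":0,"dx":0,"dy":0,"dz":-0.012,"hand":0.3},{"wx":0,"wy":0,"wz":0,"dx":0,"dy":0,"dz":0,"hand":0.3}]'|sed -n '2,5p'
python3 -m jog '[{"wx":0,"wy":0,"wz":0,"dx":0,"dy":0,"dz":-0.008,"hand":0.3},{"wx":0,"wy":0,"wz":0,"dx":0,"dy":0,"dz":0,"hand":0.3},{"wx":0,"wy":0,"wz":0,"dx":0,"dy":0,"dz":0,"hand":0.3}]'|sed -n '2,5p'
```

```text
tool_pos: [0.4887, -0.143, 0.0102]
eef_rot: [0.163, 0.987, 0.0, 0.0]
contact_force: [-0.2, 0.6, 0.2]
opening: 0.357
tool_pos: [0.4885, -0.143, 0.0068]
eef_rot: [0.163, 0.987, 0.0, -0.0]
contact_force: [-0.1, -0.7, -0.4]
opening: 0.695
tool_pos: [0.4886, -0.143, 0.005]
eef_rot: [0.163, 0.987, 0.0, -0.0]
contact_force: [0.4, 0.8, -0.7]
opening: 0.702
```

```bash
python3 -m jog '[{"wx":0,"wy":0,"wz":0,"dx":0,"dy":0,"dz":-0.012,"hand":0.3},{"wx":0,"wy":0,"wz":0,"dx":0,"dy":0,"dz":0,"hand":0.3}]'|sed -n '2,5p'
```

```text
tool_pos: [0.4886, -0.1429, 0.0018]
eef_rot: [0.163, 0.987, 0.0, -0.0]
contact_force: [-0.6, 0.7, -0.5]
opening: 0.697
```

```bash
python3 -m jog '[{"wx":0,"wy":0,"wz":0,"dx":0,"dy":0,"dz":-0.012,"hand":0.3},{"wx":0,"wy":0,"wz":0,"dx":0,"dy":0,"dz":0,"hand":0.3}]'|sed -n '2,5p'
```

```text
tool_pos: [0.4885, -0.1429, -0.0012]
eef_rot: [0.163, 0.987, 0.0, -0.0]
contact_force: [-0.4, 0.6, 0.1]
opening: 0.702
```

```bash
python3 -m jog '[{"wx":0,"wy":0,"wz":0,"dx":0,"dy":0,"dz":-0.012,"hand":0.3},{"wx":0,"wy":0,"wz":0,"dx":0,"dy":0,"dz":0,"hand":0.3}]'|sed -n '2,4p'
python3 -m jog '[{"wx":0,"wy":0,"wz":0,"dx":0,"dy":0,"dz":-0.012,"hand":0.3},{"wx":0,"wy":0,"wz":0,"dx":0,"dy":0,"dz":0,"hand":0.3}]'|sed -n '2,4p'
```

```text
tool_pos: [0.4885, -0.1429, -0.0042]
eef_rot: [0.163, 0.987, 0.0, -0.0]
contact_force: [-0.4, -0.6, -0.2]
tool_pos: [0.4885, -0.1429, -0.0072]
eef_rot: [0.163, 0.987, 0.0, -0.0]
contact_force: [0.4, 0.1, -0.2]
```

```bash
python3 -m jog '[{"wx":0,"wy":0,"wz":0,"dx":0,"dy":0,"dz":0,"hand":1},{"wx":0,"wy":0,"wz":0,"dx":0,"dy":0,"dz":0,"hand":1},{"wx":0,"wy":0,"wz":0,"dx":0,"dy":0,"dz":0,"hand":1},{"wx":0,"wy":0,"wz":0,"dx":0,"dy":0,"dz":0,"hand":0.7},{"wx":0,"wy":0,"wz":0,"dx":0,"dy":0,"dz":0,"hand":0.7}]' 8
python3 -m jog '[{"wx":0,"wy":0,"wz":0,"dx":0,"dy":0,"dz":0,"hand":0.7},{"wx":0,"wy":0,"wz":0,"dx":0,"dy":0,"dz":0,"hand":0.7}]'
```

```text
clock: 13.0
tool_pos: [0.4888, -0.143, -0.0067]
eef_rot: [0.163, 0.987, 0.0, 0.0]
contact_force: [0.1, -0.4, 0.1]
opening: 0.353
finger_force: 8.0
clock: 13.17
tool_pos: [0.4888, -0.1431, -0.0067]
eef_rot: [0.163, 0.987, 0.0, 0.0]
contact_force: [-0.1, -0.2, 0.5]
opening: 0.353
finger_force: 8.0
```

```bash
python3 -m jog '[{"wx":0,"wy":0,"wz":0,"dx":0,"dy":0,"dz":0,"hand":0.55},{"wx":0,"wy":0,"wz":0,"dx":0,"dy":0,"dz":0,"hand":0.55},{"wx":0,"wy":0,"wz":0,"dx":0,"dy":0,"dz":-0.012,"hand":0.55},{"wx":0,"wy":0,"wz":0,"dx":0,"dy":0,"dz":0,"hand":0.55}]'|sed -n '2,5p'
python3 -m jog '[{"wx":0,"wy":0,"wz":0,"dx":0,"dy":0,"dz":-0.01,"hand":0.55},{"wx":0,"wy":0,"wz":0,"dx":0,"dy":0,"dz":0,"hand":0.55},{"wx":0,"wy":0,"wz":0,"dx":0,"dy":0,"dz":0,"hand":0.55}]'|sed -n '2,5p'
```

```text
tool_pos: [0.4885, -0.1429, -0.0102]
eef_rot: [0.163, 0.987, 0.0, -0.0]
contact_force: [0.8, -0.6, 0.1]
opening: 0.448
tool_pos: [0.4885, -0.1429, -0.0125]
eef_rot: [0.163, 0.987, 0.0, -0.0]
contact_force: [0.2, 0.1, 0.5]
opening: 0.446
```

```bash
python3 -m jog '[{"wx":0,"wy":0,"wz":0,"dx":0,"dy":0,"dz":0,"hand":1},{"wx":0,"wy":0,"wz":0,"dx":0,"dy":0,"dz":0,"hand":1},{"wx":0,"wy":0,"wz":0,"dx":0,"dy":0,"dz":0,"hand":1}]' 15
python3 -m jog '[{"wx":0,"wy":0,"wz":0,"dx":0,"dy":0,"dz":0.05,"hand":1},{"wx":0,"wy":0,"wz":0,"dx":0,"dy":0,"dz":0.1,"hand":1},{"wx":0,"wy":0,"wz":0,"dx":0,"dy":0,"dz":0.1,"hand":1},{"wx":0,"wy":0,"wz":0,"dx":0,"dy":0,"dz":0,"hand":1},{"wx":0,"wy":0,"wz":0,"dx":0,"dy":0,"dz":0,"hand":1}]'
```

```text
clock: 14.0
tool_pos: [0.4887, -0.143, -0.0123]
eef_rot: [0.163, 0.987, 0.0, -0.0]
contact_force: [-0.4, 0.6, -1.1]
opening: 0.357
finger_force: 15.0
clock: 14.42
tool_pos: [0.4896, -0.1433, 0.0513]
eef_rot: [0.163, 0.987, 0.0, 0.001]
contact_force: [-0.6, 0.4, -0.4]
opening: 0.357
finger_force: 15.0
```

```bash
python3 -m jog '[{"wx":0,"wy":0,"wz":0,"dx":0,"dy":0,"dz":0.15,"hand":1},{"wx":0,"wy":0,"wz":0,"dx":0,"dy":0,"dz":0.15,"hand":1},{"wx":0,"wy":0,"wz":0,"dx":-0.004,"dy":0.15,"dz":0,"hand":1},{"wx":0,"wy":0,"wz":0,"dx":-0.004,"dy":0.16,"dz":0,"hand":1},{"wx":0,"wy":0,"wz":0,"dx":-0.004,"dy":0.16,"dz":0,"hand":1}]'|sed -n 2p
python3 -m jog '[{"wx":0,"wy":0,"wz":0,"dx":-0.004,"dy":0.16,"dz":0,"hand":1},{"wx":0,"wy":0,"wz":0,"dx":-0.004,"dy":0.16,"dz":0,"hand":1},{"wx":0,"wy":0,"wz":0,"dx":-0.004,"dy":0.15,"dz":0,"hand":1},{"wx":0,"wy":0,"wz":0,"dx":-0.004,"dy":0.14,"dz":0,"hand":1},{"wx":0,"wy":0,"wz":0,"dx":0,"dy":0,"dz":0,"hand":1}]'|sed -n 2p
python3 -m jog '[{"wx":0,"wy":0,"wz":0,"dx":0,"dy":0,"dz":0,"hand":1},{"wx":0,"wy":0,"wz":0,"dx":0,"dy":0,"dz":0,"hand":1}]'
```

```text
tool_pos: [0.4855, -0.0254, 0.1248]
tool_pos: [0.4809, 0.1371, 0.1243]
clock: 15.42
tool_pos: [0.481, 0.1259, 0.1243]
eef_rot: [0.163, 0.987, -0.001, -0.001]
contact_force: [0.2, -0.8, -0.0]
opening: 0.356
finger_force: 15.0
```

```bash
python3 -m jog '[{"wx":0,"wy":0,"wz":0,"dx":0.004,"dy":0.012,"dz":-0.14,"hand":1},{"wx":0,"wy":0,"wz":0,"dx":0,"dy":0,"dz":-0.14,"hand":1},{"wx":0,"wy":0,"wz":0,"dx":0,"dy":0,"dz":-0.14,"hand":1},{"wx":0,"wy":0,"wz":0,"dx":0,"dy":0,"dz":0,"hand":1},{"wx":0,"wy":0,"wz":0,"dx":0,"dy":0,"dz":0,"hand":1}]'|sed -n 2,4p
python3 -m jog '[{"wx":0,"wy":0,"wz":0,"dx":0,"dy":0,"dz":0,"hand":1},{"wx":0,"wy":0,"wz":0,"dx":0,"dy":0,"dz":0,"hand":1}]'|sed -n 2,4p
```

```text
tool_pos: [0.4812, 0.1274, 0.0189]
eef_rot: [0.164, 0.986, -0.002, -0.002]
contact_force: [0.5, -0.8, -0.3]
tool_pos: [0.4842, 0.1296, 0.0223]
eef_rot: [0.163, 0.987, 0.001, 0.002]
contact_force: [0.5, 0.4, -0.6]
```

Need about -.033 more, down to -0.0115, then release.

```bash
python3 -m jog '[{"wx":0,"wy":0,"wz":0,"dx":-0.004,"dy":0,"dz":-0.06,"hand":1},{"wx":0,"wy":0,"wz":0,"dx":0,"dy":0,"dz":-0.04,"hand":1},{"wx":0,"wy":0,"wz":0,"dx":0,"dy":0,"dz":-0.02,"hand":1},{"wx":0,"wy":0,"wz":0,"dx":0,"dy":0,"dz":0,"hand":1},{"wx":0,"wy":0,"wz":0,"dx":0,"dy":0,"dz":0,"hand":1}]'|sed -n 2,4p
```

```text
tool_pos: [0.4819, 0.13, -0.0094]
eef_rot: [0.163, 0.987, 0.0, 0.0]
contact_force: [0.7, 0.2, -0.4]
```

```bash
python3 -m jog '[{"wx":0,"wy":0,"wz":0,"dx":0,"dy":-0.004,"dz":-0.01,"hand":1},{"wx":0,"wy":0,"wz":0,"dx":0,"dy":0,"dz":0,"hand":1},{"wx":0,"wy":0,"wz":0,"dx":0,"dy":0,"dz":0,"hand":0.5},{"wx":0,"wy":0,"wz":0,"dx":0,"dy":0,"dz":0,"hand":0.5},{"wx":0,"wy":0,"wz":0,"dx":0,"dy":0,"dz":0,"hand":0.5}]'
python3 -m jog '[{"wx":0,"wy":0,"wz":0,"dx":0,"dy":0,"dz":0.1,"hand":0.5},{"wx":0,"wy":0,"wz":0,"dx":0,"dy":0,"dz":0.15,"hand":0.3},{"wx":0,"wy":0,"wz":0,"dx":0,"dy":0,"dz":0.15,"hand":0.3},{"wx":0,"wy":0,"wz":0,"dx":0,"dy":0,"dz":0.15,"hand":0.3},{"wx":0,"wy":0,"wz":0,"dx":0,"dy":0,"dz":0,"hand":0.3}]'
```

```text
clock: 16.83
tool_pos: [0.4818, 0.129, -0.0121]
eef_rot: [0.163, 0.987, 0.0, 0.0]
contact_force: [-0.4, 0.6, -0.5]
opening: 0.498
finger_force: 0.0
clock: 17.25
tool_pos: [0.4853, 0.1301, 0.1311]
eef_rot: [0.163, 0.987, 0.003, 0.005]
contact_force: [0.7, -0.1, 0.4]
opening: 0.702
finger_force: 0.0
```

```bash
python3 -m jog '[{"wx":0,"wy":0,"wz":0,"dx":-0.034,"dy":-0.146,"dz":0,"hand":0.3},{"wx":0,"wy":0,"wz":0,"dx":-0.034,"dy":-0.146,"dz":0,"hand":0.3},{"wx":0,"wy":0,"wz":0,"dx":-0.034,"dy":-0.146,"dz":0,"hand":0.3},{"wx":0,"wy":0,"wz":0,"dx":-0.034,"dy":-0.146,"dz":0,"hand":0.3},{"wx":0,"wy":0,"wz":0,"dx":-0.034,"dy":-0.146,"dz":0,"hand":0.3}]'|sed -n 2p
python3 -m jog '[{"wx":0,"wy":0,"wz":0,"dx":-0.034,"dy":-0.146,"dz":0,"hand":0.3},{"wx":0,"wy":0,"wz":0,"dx":0,"dy":0,"dz":-0.15,"hand":0.3},{"wx":0,"wy":0,"wz":0,"dx":0,"dy":0,"dz":-0.15,"hand":0.3},{"wx":0,"wy":0,"wz":0,"dx":0,"dy":0,"dz":0,"hand":0.3},{"wx":0,"wy":0,"wz":0,"dx":0,"dy":0,"dz":0,"hand":0.3}]'|sed -n 2p
python3 -m jog '[{"wx":0,"wy":0,"wz":0,"dx":0,"dy":0,"dz":0,"hand":0.3},{"wx":0,"wy":0,"wz":0,"dx":0,"dy":0,"dz":0,"hand":0.3}]'|sed -n 2p
python3 snap.py w8 dropper_1 dappen tall_bottle
```

```text
tool_pos: [0.4384, -0.055, 0.1252]
tool_pos: [0.4289, -0.0896, 0.0489]
tool_pos: [0.4321, -0.0894, 0.0523]
dropper_1 [([220.0, 96.0, 259.0, 132.0], 0.97), ([300.0, 202.0, 336.0, 234.0], 0.95)]
dappen [([571.0, 163.0, 640.0, 216.0], 0.74), ([302.0, 201.0, 336.0, 236.0], 0.46)]
tall_bottle []
```

```bash
python3 -c "
from h import *;import pickle
c=pickle.load(open('pics/w8.pkl','rb'))
print(fitbox([(c,[300,202,336,235])],PROF['dropper'],[.43,-.09]))
print(ray(c,(239,114),.01))
b=c['mtx'];print('dap exp',proj(c,cyl(.4821,.129,PROF['dappen'])).min(0),proj(c,cyl(.4821,.129,PROF['dappen'])).max(0))
im=cv2.imread('pics/w8.png');print('colours',im[205:225,308:328].mean((0,1)),im[104:124,230:250].mean((0,1)))
print(r.get_state()['tool_pos'])"
```

```text
(array([ 0.43279093, -0.08905919]), array([ 0.13047787, -4.25934352, -0.13049646,  3.60164461]))
[ 0.3407017  -0.11814406]
dap exp [575.45029598 165.5210718 ] [650.51853913 215.12524011]
colours [159.8325 176.94   176.725 ] [104.7125  90.655  163.1225]
[ 0.43180714 -0.08980905  0.05180337]
```

```bash
python3 -m jog '[{"wx":0,"wy":0,"wz":0,"dx":0.008,"dy":0.003,"dz":-0.1,"hand":0.3},{"wx":0,"wy":0,"wz":0,"dx":0,"dy":0,"dz":-0.1,"hand":0.3},{"wx":0,"wy":0,"wz":0,"dx":0,"dy":0,"dz":0,"hand":0.3},{"wx":0,"wy":0,"wz":0,"dx":0,"dy":0,"dz":0,"hand":0.3},{"wx":0,"wy":0,"wz":0,"dx":0,"dy":0,"dz":0,"hand":0.3}]'|sed -n 2,4p
python3 -m jog '[{"wx":0,"wy":0,"wz":0,"dx":0,"dy":0,"dz":-0.03,"hand":0.3},{"wx":0,"wy":0,"wz":0,"dx":0,"dy":0,"dz":-0.025,"hand":0.3},{"wx":0,"wy":0,"wz":0,"dx":0,"dy":0,"dz":0,"hand":0.5},{"wx":0,"wy":0,"wz":0,"dx":0,"dy":0,"dz":0,"hand":0.6}]'|sed -n 2,5p
```

```text
tool_pos: [0.4345, -0.0906, 0.0147]
eef_rot: [0.163, 0.987, -0.001, -0.0]
contact_force: [0.7, -0.4, -0.2]
tool_pos: [0.4345, -0.0909, 0.0051]
eef_rot: [0.163, 0.987, -0.002, -0.002]
contact_force: [-0.4, 0.2, -0.2]
opening: 0.572
```

```bash
python3 -m jog '[{"wx":0,"wy":0,"wz":0,"dx":0,"dy":0,"dz":0,"hand":1},{"wx":0,"wy":0,"wz":0,"dx":0,"dy":0,"dz":0,"hand":1},{"wx":0,"wy":0,"wz":0,"dx":0,"dy":0,"dz":0,"hand":1},{"wx":0,"wy":0,"wz":0,"dx":0,"dy":0,"dz":0,"hand":1}]' 12
python3 -m jog '[{"wx":0,"wy":0,"wz":0,"dx":0,"dy":0,"dz":0,"hand":1}]'
```

```text
clock: 19.53
tool_pos: [0.4344, -0.0908, 0.0045]
eef_rot: [0.163, 0.987, -0.002, -0.002]
contact_force: [0.2, 0.5, -0.0]
opening: 0.271
finger_force: 0.0
clock: 19.62
tool_pos: [0.4343, -0.0908, 0.0045]
eef_rot: [0.163, 0.987, -0.002, -0.002]
contact_force: [0.4, -0.5, -0.3]
opening: 0.195
finger_force: 0.0
```

```bash
python3 -m jog '[{"wx":0,"wy":0,"wz":0,"dx":0,"dy":0,"dz":0,"hand":0.5},{"wx":0,"wy":0,"wz":0,"dx":0,"dy":0,"dz":0,"hand":0.5},{"wx":0,"wy":0,"wz":0,"dx":0,"dy":0,"dz":0,"hand":0.5},{"wx":0,"wy":0,"wz":0,"dx":0,"dy":0,"dz":0,"hand":0.5},{"wx":0,"wy":0,"wz":0,"dx":0,"dy":0,"dz":-0.03,"hand":0.5}]'|sed -n 2,5p
python3 -m jog '[{"wx":0,"wy":0,"wz":0,"dx":0,"dy":0,"dz":0,"hand":0.5},{"wx":0,"wy":0,"wz":0,"dx":0,"dy":0,"dz":0,"hand":0.5}]'|sed -n 2,5p
python3 -c "
from h import *
print(np.round(r.get_state()['q'],3))"
```

```text
tool_pos: [0.4352, -0.0911, -0.0012]
eef_rot: [0.163, 0.987, -0.002, -0.003]
contact_force: [0.4, 0.6, -0.0]
opening: 0.498
tool_pos: [0.435, -0.091, -0.0018]
eef_rot: [0.162, 0.987, -0.002, -0.003]
contact_force: [-0.6, -0.1, -0.5]
opening: 0.498
[ 0.128  0.893 -0.044  2.232  1.023  0.044  0.322]
```

```bash
python3 -m jog '[{"wx":0,"wy":0,"wz":0,"dx":0,"dy":0,"dz":-0.025,"hand":0.5},{"wx":0,"wy":0,"wz":0,"dx":0,"dy":0,"dz":-0.025,"hand":0.5},{"wx":0,"wy":0,"wz":0,"dx":0,"dy":0,"dz":0,"hand":0.5},{"wx":0,"wy":0,"wz":0,"dx":0,"dy":0,"dz":0,"hand":0.5}]'|sed -n 2,5p
python3 -c "
from h import *
print(np.round(r.get_state()['q'],3))"
```

```text
tool_pos: [0.4345, -0.0914, -0.0087]
eef_rot: [0.162, 0.987, -0.002, -0.004]
contact_force: [-0.6, 0.1, -0.5]
opening: 0.496
[ 0.135  0.909 -0.056  2.232  1.385  0.049 -0.04 ]
```

```bash
python3 -m jog '[{"wx":0,"wy":0,"wz":0,"dx":0,"dy":0.006,"dz":-0.025,"hand":0.5},{"wx":0,"wy":0,"wz":0,"dx":0,"dy":0,"dz":0,"hand":0.5},{"wx":0,"wy":0,"wz":0,"dx":0,"dy":0,"dz":0,"hand":0.5}]'|sed -n 2,5p
python3 -m jog '[{"wx":0,"wy":0,"wz":0,"dx":0,"dy":0,"dz":0,"hand":1},{"wx":0,"wy":0,"wz":0,"dx":0,"dy":0,"dz":0,"hand":1},{"wx":0,"wy":0,"wz":0,"dx":0,"dy":0,"dz":0,"hand":1},{"wx":0,"wy":0,"wz":0,"dx":0,"dy":0,"dz":0,"hand":1}]' 12
```

```text
tool_pos: [0.4346, -0.0906, -0.0123]
eef_rot: [0.162, 0.987, -0.002, -0.004]
contact_force: [-0.4, -1.2, 0.0]
opening: 0.502
clock: 21.12
tool_pos: [0.4348, -0.0906, -0.0124]
eef_rot: [0.163, 0.987, -0.002, -0.003]
contact_force: [-0.3, 1.1, 3.5]
opening: 0.222
finger_force: 10.7
```

```bash
python3 -m jog '[{"wx":0,"wy":0,"wz":0,"dx":0,"dy":0,"dz":0,"hand":0.7},{"wx":0,"wy":0,"wz":0,"dx":0,"dy":0,"dz":0,"hand":0.6},{"wx":0,"wy":0,"wz":0,"dx":0,"dy":0,"dz":0,"hand":0.5},{"wx":0,"wy":0,"wz":0,"dx":0,"dy":0,"dz":0,"hand":0.5}]'
python3 snap.py w9
python3 -c "
import cv2
cv2.imwrite('pics/w9c.png',cv2.resize(cv2.imread('pics/w9.png')[100:300,160:480],(800,500)))"
```

```text
clock: 21.45
tool_pos: [0.4347, -0.0906, -0.0125]
eef_rot: [0.163, 0.987, -0.002, -0.004]
contact_force: [-0.1, -0.0, 0.2]
opening: 0.487
finger_force: 0.0
```

View pics/w9c.png

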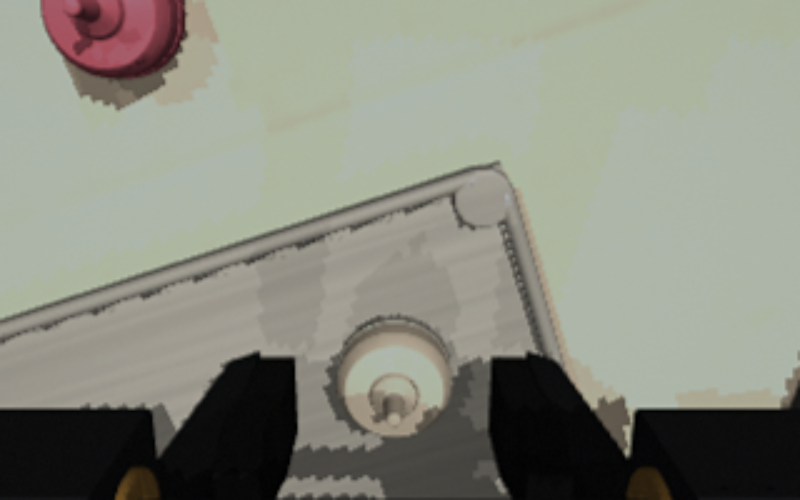

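w9 shows the dropper still upright at about crop (394,385), centred between the fingers, with the grip too high on its shoulder. I'll go deeper with force checks.

```bash
python3 -m jog '[{"wx":0,"wy":0,"wz":0,"dx":0,"dy":0.004,"dz":-0.02,"hand":0.5},{"wx":0,"wy":0,"wz":0,"dx":0,"dy":0,"dz":0,"hand":0.5},{"wx":0,"wy":0,"wz":0,"dx":0,"dy":0,"dz":0,"hand":0.5}]'|sed -n 2,5p
python3 -c "
from h import *;import pickle
c=pickle.load(open('pics/w9.pkl','rb'));k=2.5
print(fitbox([(c,[160+338/k,100+316/k,160+450/k,100+438/k])],PROF['dropper'],[.43,-.09]))"
```

```text
tool_pos: [0.4345, -0.0894, -0.0176]
eef_rot: [0.163, 0.987, -0.002, -0.004]
contact_force: [-0.5, 0.3, -0.1]
opening: 0.5
(array([ 0.43321978, -0.08987153]), array([-2.71207148, -2.80850269,  2.63623349,  7.02656942]))
```

```bash
python3 -m jog '[{"wx":0,"wy":0,"wz":0,"dx":0,"dy":0,"dz":-0.01,"hand":0.6},{"wx":0,"wy":0,"wz":0,"dx":0,"dy":0,"dz":0,"hand":0.65},{"wx":0,"wy":0,"wz":0,"dx":0,"dy":0,"dz":0,"hand":1},{"wx":0,"wy":0,"wz":0,"dx":0,"dy":0,"dz":0,"hand":1},{"wx":0,"wy":0,"wz":0,"dx":0,"dy":0,"dz":0,"hand":1}]' 12
```

```text
clock: 22.17
tool_pos: [0.4347, -0.0896, -0.0199]
eef_rot: [0.163, 0.987, -0.002, -0.003]
contact_force: [0.8, -0.2, -0.5]
opening: 0.273
finger_force: 12.0
```

```bash
python3 -m jog '[{"wx":0,"wy":0,"wz":0,"dx":0,"dy":0,"dz":0.05,"hand":1},{"wx":0,"wy":0,"wz":0,"dx":0,"dy":0,"dz":0.1,"hand":1},{"wx":0,"wy":0,"wz":0,"dx":0,"dy":0,"dz":0.15,"hand":1},{"wx":0,"wy":0,"wz":0,"dx":0,"dy":0,"dz":0.15,"hand":1},{"wx":0,"wy":0,"wz":0,"dx":0,"dy":0,"dz":0,"hand":1}]'
python3 -m jog '[{"wx":0,"wy":0,"wz":0,"dx":0.012,"dy":0.15,"dz":0,"hand":1},{"wx":0,"wy":0,"wz":0,"dx":0.012,"dy":0.15,"dz":0,"hand":1},{"wx":0,"wy":0,"wz":0,"dx":0.012,"dy":0.15,"dz":0,"hand":1},{"wx":0,"wy":0,"wz":0,"dx":0.012,"dy":0.15,"dz":0,"hand":1},{"wx":0,"wy":0,"wz":0,"dx":0,"dy":0,"dz":0,"hand":1}]'
python3 -m jog '[{"wx":0,"wy":0,"wz":0,"dx":0,"dy":0,"dz":0,"hand":1},{"wx":0,"wy":0,"wz":0,"dx":0,"dy":0,"dz":0,"hand":1}]'
python3 -c "
from h import *
print(np.round(r.get_state()['q'],3))"
```

```text
clock: 22.58
tool_pos: [0.4387, -0.0904, 0.0676]
eef_rot: [0.164, 0.986, -0.003, 0.002]
contact_force: [0.4, 0.7, 0.3]
opening: 0.275
finger_force: 12.0
clock: 23.0
tool_pos: [0.4505, 0.0693, 0.0637]
eef_rot: [0.158, 0.987, 0.001, 0.0]
contact_force: [1.1, 0.6, -0.4]
opening: 0.269
finger_force: 12.0
clock: 23.17
tool_pos: [0.4483, 0.0578, 0.063]
eef_rot: [0.163, 0.987, -0.005, -0.001]
contact_force: [-0.1, 0.2, 0.2]
opening: 0.275
finger_force: 12.0
[ 0.036  0.78  -0.441  2.181  0.94   0.391  0.05 ]
```

```bash
python3 -m jog '[{"wx":0,"wy":0,"wz":0,"dx":-0.008,"dy":0.018,"dz":-0.1,"hand":1},{"wx":0,"wy":0,"wz":0,"dx":0,"dy":0,"dz":-0.1,"hand":1},{"wx":0,"wy":0,"wz":0,"dx":0,"dy":0,"dz":-0.04,"hand":1},{"wx":0,"wy":0,"wz":0,"dx":0,"dy":0,"dz":0,"hand":1},{"wx":0,"wy":0,"wz":0,"dx":0,"dy":0,"dz":0,"hand":1}]'|sed -n 2,5p
python3 -m jog '[{"wx":0,"wy":0,"wz":0,"dx":0,"dy":0,"dz":0,"hand":1}]'|sed -n 2,5p
```

```text
tool_pos: [0.4462, 0.0612, 0.0031]
eef_rot: [0.164, 0.986, -0.006, -0.002]
contact_force: [-0.1, 0.2, -0.4]
opening: 0.278
tool_pos: [0.4469, 0.062, 0.0038]
eef_rot: [0.165, 0.986, -0.005, -0.001]
contact_force: [0.2, -0.2, -0.6]
opening: 0.273
```

```bash
python3 -m jog '[{"wx":0,"wy":0,"wz":0,"dx":-0.002,"dy":0,"dz":-0.05,"hand":1},{"wx":0,"wy":0,"wz":0,"dx":0,"dy":0,"dz":-0.03,"hand":1},{"wx":0,"wy":0,"wz":0,"dx":0,"dy":0,"dz":0,"hand":1},{"wx":0,"wy":0,"wz":0,"dx":0,"dy":0,"dz":0,"hand":1}]'|sed -n 2,5p
```

```text
tool_pos: [0.4466, 0.0626, -0.0161]
eef_rot: [0.164, 0.987, -0.004, -0.001]
contact_force: [-0.3, 0.5, -1.5]
opening: 0.274
```

```bash
python3 -m jog '[{"wx":0,"wy":0,"wz":0,"dx":0,"dy":0,"dz":-0.011,"hand":1},{"wx":0,"wy":0,"wz":0,"dx":0,"dy":0,"dz":0,"hand":1},{"wx":0,"wy":0,"wz":0,"dx":0,"dy":0,"dz":0,"hand":1}]'|sed -n 2,5p
python3 -m jog '[{"wx":0,"wy":0,"wz":0,"dx":0,"dy":0,"dz":0,"hand":0.62},{"wx":0,"wy":0,"wz":0,"dx":0,"dy":0,"dz":0,"hand":0.62},{"wx":0,"wy":0,"wz":0,"dx":0,"dy":0,"dz":0,"hand":0.62}]'
python3 -m jog '[{"wx":0,"wy":0,"wz":0,"dx":0,"dy":0,"dz":0.04,"hand":0.62},{"wx":0,"wy":0,"wz":0,"dx":0,"dy":0,"dz":0.08,"hand":0.62},{"wx":0,"wy":0,"wz":0,"dx":0,"dy":0,"dz":0.15,"hand":0.3},{"wx":0,"wy":0,"wz":0,"dx":0,"dy":0,"dz":0.15,"hand":0.2},{"wx":0,"wy":0,"wz":0,"dx":0,"dy":0,"dz":0.15,"hand":0.2}]'
python3 snap.py w10 dropper_1 dappen tall_bottle denture
python3 -c "
from h import *;import pickle
c=pickle.load(open('pics/w10.pkl','rb'))
for n,k,p in (('dropper','dropper',(.4461,.0623)),('dappen','dappen',(.4821,.1292)),('tall','tall_bottle',(.5131,.0262))):
  q=proj(c,cyl(*p,PROF[k]));print(n,q.min(0).round(),q.max(0).round())"
```

```text
tool_pos: [0.4467, 0.0629, -0.0188]
eef_rot: [0.164, 0.986, -0.004, -0.001]
contact_force: [-0.6, -0.5, -0.2]
opening: 0.273
clock: 24.5
tool_pos: [0.4464, 0.063, -0.0191]
eef_rot: [0.164, 0.986, -0.004, -0.001]
contact_force: [-0.6, -0.2, 0.3]
opening: 0.377
finger_force: 0.0
clock: 24.92
tool_pos: [0.4463, 0.0628, 0.12]
eef_rot: [0.164, 0.987, -0.004, -0.001]
contact_force: [1.1, -1.0, -0.8]
opening: 0.585
finger_force: 0.0
dropper_1 [([28.0, 147.0, 66.0, 176.0], 0.79), ([302.0, 182.0, 330.0, 206.0], 0.78), ([92.0, 140.0, 126.0, 164.0], 0.78)]
dappen [([370.0, 186.0, 410.0, 224.0], 0.58), ([279.0, 242.0, 327.0, 299.0], 0.26)]
tall_bottle [([280.0, 244.0, 328.0, 300.0], 0.81)]
denture [([509.0, 6.0, 621.0, 98.0], 0.29)]
dropper [304. 180.] [331. 211.]
dappen [373. 189.] [411. 227.]
tall [281. 240.] [326. 316.]
```

```bash
python3 -m jog '[{"wx":0,"wy":0,"wz":-0.044,"dx":0.08,"dy":-0.122,"dz":0,"hand":0.3},{"wx":0,"wy":0,"wz":-0.044,"dx":0.08,"dy":-0.122,"dz":0,"hand":0.3},{"wx":0,"wy":0,"wz":-0.044,"dx":0.08,"dy":-0.122,"dz":0,"hand":0.3},{"wx":0,"wy":0,"wz":-0.044,"dx":0.08,"dy":-0.122,"dz":0,"hand":0.3},{"wx":0,"wy":0,"wz":-0.044,"dx":0.08,"dy":-0.122,"dz":0,"hand":0.3}]'|sed -n 2,3p
python3 -m jog '[{"wx":0,"wy":0,"wz":0,"dx":0,"dy":0,"dz":-0.12,"hand":0.35},{"wx":0,"wy":0,"wz":0,"dx":0,"dy":0,"dz":-0.12,"hand":0.35},{"wx":0,"wy":0,"wz":0,"dx":0,"dy":0,"dz":0,"hand":0.35},{"wx":0,"wy":0,"wz":0,"dx":0,"dy":0,"dz":0,"hand":0.35}]'|sed -n 2,5p
python3 snap.py w11 dropper_1 short_jar
python3 -c "
from h import *;import pickle
c=pickle.load(open('pics/w11.pkl','rb'))
for k,p in (('dropper',(.5458,-.089)),('short_jar',(.548,-.2055))):
  q=proj(c,cyl(*p,PROF[k]));print(k,q.min(0).round(),q.max(0).round())
c=pickle.load(open('pics/w3.pkl','rb'));print([ray(c,q,.04).round(3).tolist() for q in ((172,180),(120,255),(180,205))])"
```

```text
tool_pos: [0.547, -0.0911, 0.1164]
eef_rot: [0.377, 0.926, -0.005, -0.002]
tool_pos: [0.5453, -0.089, 0.0562]
eef_rot: [0.374, 0.927, -0.005, -0.003]
contact_force: [-0.4, 0.2, -0.0]
opening: 0.646
dropper_1 [([300.0, 197.0, 334.0, 233.0], 0.76), ([0.0, 75.0, 47.0, 116.0], 0.67), ([55.0, 19.0, 108.0, 57.0], 0.58), ([378.0, 15.0, 479.0, 109.0], 0.42)]
short_jar [([223.0, 329.0, 243.0, 359.0], 0.68)]
dropper [301. 196.] [336. 236.]
short_jar [177. 274.] [255. 366.]
[[0.465, -0.288], [0.533, -0.401], [0.497, -0.294]]
```

```bash
python3 -m jog '[{"wx":0,"wy":0,"wz":0,"dx":0.002,"dy":0,"dz":-0.12,"hand":0.4},{"wx":0,"wy":0,"wz":0,"dx":0,"dy":0,"dz":-0.1,"hand":0.45},{"wx":0,"wy":0,"wz":0,"dx":0,"dy":0,"dz":0,"hand":0.5},{"wx":0,"wy":0,"wz":0,"dx":0,"dy":0,"dz":0,"hand":0.5}]'|sed -n 2,5p
```

```text
tool_pos: [0.5482, -0.0892, 0.004]
eef_rot: [0.375, 0.927, -0.004, -0.0]
contact_force: [-0.3, 0.9, 0.5]
opening: 0.499
```

```bash
python3 -m jog '[{"wx":0,"wy":0,"wz":0,"dx":-0.006,"dy":0,"dz":-0.06,"hand":0.5},{"wx":0,"wy":0,"wz":0,"dx":0,"dy":0,"dz":-0.03,"hand":0.5},{"wx":0,"wy":0,"wz":0,"dx":0,"dy":0,"dz":0,"hand":0.5},{"wx":0,"wy":0,"wz":0,"dx":0,"dy":0,"dz":0,"hand":0.5}]'|sed -n 2,5p
```

```text
tool_pos: [0.5473, -0.0895, -0.0181]
eef_rot: [0.375, 0.927, -0.004, 0.001]
contact_force: [-0.4, 0.6, 0.3]
opening: 0.502
```

```bash
python3 -m jog '[{"wx":0,"wy":0,"wz":0,"dx":-0.004,"dy":0,"dz":-0.008,"hand":0.6},{"wx":0,"wy":0,"wz":0,"dx":0,"dy":0,"dz":0,"hand":1},{"wx":0,"wy":0,"wz":0,"dx":0,"dy":0,"dz":0,"hand":1},{"wx":0,"wy":0,"wz":0,"dx":0,"dy":0,"dz":0,"hand":1},{"wx":0,"wy":0,"wz":0,"dx":0,"dy":0,"dz":0,"hand":1}]' 12
python3 -m jog '[{"wx":0,"wy":0,"wz":0,"dx":0,"dy":0,"dz":0.05,"hand":1},{"wx":0,"wy":0,"wz":0,"dx":0,"dy":0,"dz":0.1,"hand":1},{"wx":0,"wy":0,"wz":0,"dx":0,"dy":0,"dz":0.15,"hand":1},{"wx":0,"wy":0,"wz":0,"dx":0,"dy":0,"dz":0.15,"hand":1},{"wx":0,"wy":0,"wz":0,"dx":0,"dy":0,"dz":0.1,"hand":1}]'
```

```text
clock: 27.15
tool_pos: [0.5461, -0.0895, -0.0207]
eef_rot: [0.375, 0.927, -0.004, 0.0]
contact_force: [-0.2, -0.3, 3.2]
opening: 0.265
finger_force: 12.0
clock: 27.57
tool_pos: [0.5465, -0.0893, 0.1193]
eef_rot: [0.375, 0.927, -0.004, 0.001]
contact_force: [0.5, -0.3, 0.1]
opening: 0.265
finger_force: 11.9
```

```bash
python3 -m jog '[{"wx":0,"wy":0,"wz":0,"dx":-0.016,"dy":0.15,"dz":0,"hand":1},{"wx":0,"wy":0,"wz":0,"dx":-0.016,"dy":0.16,"dz":0,"hand":1},{"wx":0,"wy":0,"wz":0,"dx":-0.016,"dy":0.16,"dz":0,"hand":1},{"wx":0,"wy":0,"wz":0,"dx":-0.016,"dy":0.16,"dz":0,"hand":1},{"wx":0,"wy":0,"wz":0,"dx":-0.016,"dy":0.16,"dz":0,"hand":1}]'|sed -n 2p
python3 -m jog '[{"wx":0,"wy":0,"wz":0,"dx":-0.016,"dy":0.16,"dz":0,"hand":1},{"wx":0,"wy":0,"wz":0,"dx":-0.016,"dy":0.16,"dz":0,"hand":1},{"wx":0,"wy":0,"wz":0,"dx":-0.016,"dy":0.16,"dz":0,"hand":1},{"wx":0,"wy":0,"wz":0,"dx":-0.016,"dy":0.16,"dz":0,"hand":1},{"wx":0,"wy":0,"wz":0,"dx":-0.016,"dy":0.14,"dz":0,"hand":1}]'|sed -n 2p
python3 -m jog '[{"wx":0,"wy":0,"wz":0,"dx":0,"dy":0,"dz":0,"hand":1},{"wx":0,"wy":0,"wz":0,"dx":0,"dy":0,"dz":0,"hand":1},{"wx":0,"wy":0,"wz":0,"dx":0,"dy":0,"dz":0,"hand":1}]'|sed -n 2,6p
python3 snap.py w12
python3 -c "
import cv2
cv2.imwrite('pics/w12c.png',cv2.resize(cv2.imread('pics/w12.png')[20:320,140:540],(800,600)))"
```

```text
tool_pos: [0.5253, 0.1095, 0.1165]
tool_pos: [0.5048, 0.3061, 0.1165]
tool_pos: [0.5057, 0.3019, 0.1161]
eef_rot: [0.375, 0.927, -0.005, 0.0]
contact_force: [-0.0, -0.5, -0.1]
opening: 0.265
finger_force: 11.9
```

View pics/w12c.png

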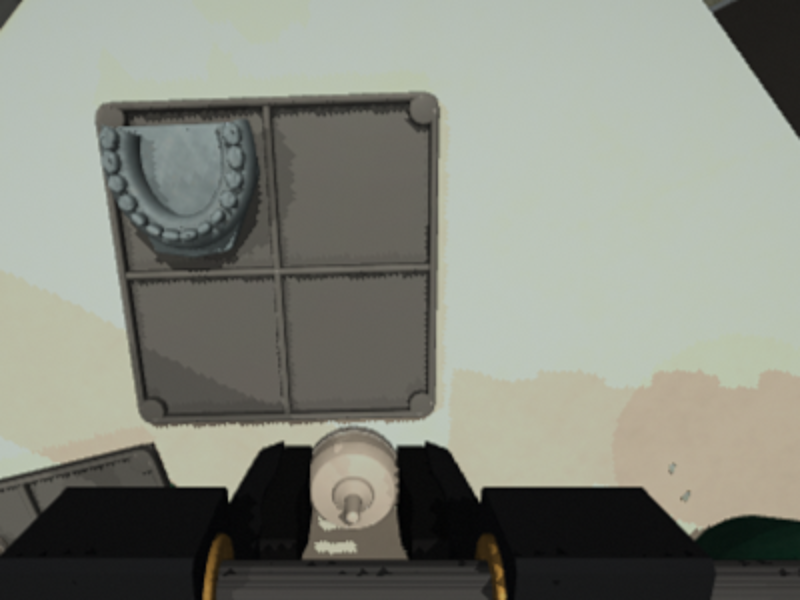

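w12c shows the dropper upright between the fingers at crop (352,490), and the cast pan with its divider crossing at crop (279,270). I'll recheck the pocket centre from those.

```bash
python3 - <<'E'
from h import *;import pickle
c=pickle.load(open('pics/w12.pkl','rb')); f=lambda p:(p[0]/2+140,p[1]/2+20)
o=ray(c,f((279,270)),.009);v=[ray(c,f(e),.009)-o for e in [(267,104),(432,266),(127,275),(287,412)]]
off=-3.87;a=np.array([np.arctan2(w[1],w[0]) for w in v]); a=off+((a-off+np.pi/4)%(np.pi/2)-np.pi/4);y=a.mean();print(o,a)
for l in [(-1,-1),(1,-1),(-1,1)]: print(l,(o+.038*np.array([np.cos(y)*l[0]-np.sin(y)*l[1],np.sin(y)*l[0]+np.cos(y)*l[1]])).round(4))
E
```

```text
[0.45101328 0.30205023] [-3.8768209  -3.88424261 -3.87756473 -3.89288484]
(-1, -1) [0.5047 0.3044]
(1, -1) [0.4486 0.3557]
(-1, 1) [0.4534 0.2484]
```

```bash
python3 -m jog '[{"wx":0,"wy":0,"wz":0,"dx":-0.003,"dy":0.01,"dz":-0.14,"hand":1},{"wx":0,"wy":0,"wz":0,"dx":0,"dy":0,"dz":-0.14,"hand":1},{"wx":0,"wy":0,"wz":0,"dx":0,"dy":0,"dz":-0.14,"hand":1},{"wx":0,"wy":0,"wz":0,"dx":0,"dy":0,"dz":0,"hand":1},{"wx":0,"wy":0,"wz":0,"dx":0,"dy":0,"dz":0,"hand":1}]'|sed -n 2,4p
python3 -m jog '[{"wx":0,"wy":0,"wz":0,"dx":0,"dy":0,"dz":0,"hand":1}]'|sed -n 2,4p
```

```text
tool_pos: [0.5045, 0.3028, 0.0104]
eef_rot: [0.376, 0.927, -0.006, -0.001]
contact_force: [0.1, -0.8, 0.3]
tool_pos: [0.5061, 0.3052, 0.0129]
eef_rot: [0.376, 0.927, -0.004, 0.001]
contact_force: [1.1, 0.5, -0.1]
```

```bash
python3 -m jog '[{"wx":0,"wy":0,"wz":0,"dx":-0.004,"dy":-0.003,"dz":-0.06,"hand":1},{"wx":0,"wy":0,"wz":0,"dx":0,"dy":0,"dz":-0.04,"hand":1},{"wx":0,"wy":0,"wz":0,"dx":0,"dy":0,"dz":-0.02,"hand":1},{"wx":0,"wy":0,"wz":0,"dx":0,"dy":0,"dz":0,"hand":1},{"wx":0,"wy":0,"wz":0,"dx":0,"dy":0,"dz":0,"hand":1}]'|sed -n 2,4p
```

```text
tool_pos: [0.5044, 0.3049, -0.0179]
eef_rot: [0.375, 0.927, -0.004, 0.0]
contact_force: [0.5, 0.1, -0.4]
```

```bash
python3 -m jog '[{"wx":0,"wy":0,"wz":0,"dx":0,"dy":0,"dz":-0.009,"hand":1},{"wx":0,"wy":0,"wz":0,"dx":0,"dy":0,"dz":0,"hand":1},{"wx":0,"wy":0,"wz":0,"dx":0,"dy":0,"dz":0,"hand":0.62},{"wx":0,"wy":0,"wz":0,"dx":0,"dy":0,"dz":0,"hand":0.62},{"wx":0,"wy":0,"wz":0,"dx":0,"dy":0,"dz":0,"hand":0.62}]'
python3 -m jog '[{"wx":0,"wy":0,"wz":0,"dx":0,"dy":0,"dz":0.04,"hand":0.62},{"wx":0,"wy":0,"wz":0,"dx":0,"dy":0,"dz":0.08,"hand":0.62},{"wx":0,"wy":0,"wz":0,"dx":0,"dy":0,"dz":0.15,"hand":0.3},{"wx":0,"wy":0,"wz":0,"dx":0,"dy":0,"dz":0.15,"hand":0.2},{"wx":0,"wy":0,"wz":0,"dx":0,"dy":0,"dz":0.15,"hand":0.1}]'|sed -n 2,5p
python3 snap.py w13 dropper_1 cast
python3 -c "
from h import *;import pickle
c=pickle.load(open('pics/w13.pkl','rb'))
q=proj(c,cyl(.5047,.3044,PROF['dropper']));print(q.min(0).round(),q.max(0).round())"
```

```text
clock: 30.03
tool_pos: [0.5042, 0.3048, -0.0207]
eef_rot: [0.375, 0.927, -0.004, 0.0]
contact_force: [0.1, -1.0, 0.3]
opening: 0.379
finger_force: 0.0
tool_pos: [0.5035, 0.3045, 0.1237]
eef_rot: [0.375, 0.927, -0.004, -0.0]
contact_force: [1.1, -0.8, 0.1]
opening: 0.585
dropper_1 [([302.0, 181.0, 329.0, 206.0], 0.85)]
cast [([193.0, 87.0, 271.0, 150.0], 0.87)]
[305. 179.] [333. 210.]
```

```bash
python3 -m jog '[{"wx":0,"wy":0,"wz":-0.024,"dx":0.014,"dy":-0.157,"dz":0,"hand":0.1},{"wx":0,"wy":0,"wz":-0.024,"dx":0.014,"dy":-0.157,"dz":0,"hand":0.1},{"wx":0,"wy":0,"wz":-0.024,"dx":0.014,"dy":-0.157,"dz":0,"hand":0.1},{"wx":0,"wy":0,"wz":-0.024,"dx":0.014,"dy":-0.157,"dz":0,"hand":0.1},{"wx":0,"wy":0,"wz":-0.024,"dx":0.014,"dy":-0.157,"dz":0,"hand":0.1}]'|sed -n 2p
python3 -m jog '[{"wx":0,"wy":0,"wz":-0.024,"dx":0.014,"dy":-0.157,"dz":0,"hand":0.1},{"wx":0,"wy":0,"wz":-0.024,"dx":0.014,"dy":-0.157,"dz":0,"hand":0.1},{"wx":0,"wy":0,"wz":-0.024,"dx":0.014,"dy":-0.157,"dz":0,"hand":0.1},{"wx":0,"wy":0,"wz":-0.024,"dx":0.014,"dy":-0.157,"dz":0,"hand":0.1},{"wx":0,"wy":0,"wz":-0.024,"dx":0.014,"dy":-0.157,"dz":0,"hand":0.1}]'|sed -n 2p
python3 -m jog '[{"wx":0,"wy":0,"wz":-0.024,"dx":0.014,"dy":-0.157,"dz":0,"hand":0.1},{"wx":0,"wy":0,"wz":-0.024,"dx":0.014,"dy":-0.157,"dz":0,"hand":0.1},{"wx":0,"wy":0,"wz":-0.024,"dx":0.014,"dy":-0.157,"dz":0,"hand":0.1},{"wx":0,"wy":0,"wz":0,"dx":0,"dy":0,"dz":0,"hand":0.1},{"wx":0,"wy":0,"wz":0,"dx":0,"dy":0,"dz":0,"hand":0.1}]'|sed -n 2,5p
python3 snap.py w14 short_jar
python3 -c "
from h import *;import pickle
c=pickle.load(open('pics/w14.pkl','rb'))
q=proj(c,cyl(.548,-.2055,PROF['short_jar']));print(q.min(0).round(),q.max(0).round(),r.get_state()['tool_pos'])"
```

```text
tool_pos: [0.5205, 0.1063, 0.1209]
tool_pos: [0.5379, -0.0898, 0.1209]
tool_pos: [0.548, -0.209, 0.1204]
eef_rot: [0.644, 0.765, -0.005, -0.002]
contact_force: [-0.9, 0.2, -0.8]
opening: 0.903
short_jar [([294.0, 168.0, 345.0, 227.0], 0.57)]
[292. 165.] [346. 227.] [ 0.54889569 -0.20409653  0.12099805]
```

```bash
python3 -m jog '[{"wx":0,"wy":0,"wz":0,"dx":-0.003,"dy":-0.003,"dz":-0.14,"hand":0.1},{"wx":0,"wy":0,"wz":0,"dx":0,"dy":0,"dz":-0.14,"hand":0.1},{"wx":0,"wy":0,"wz":0,"dx":0,"dy":0,"dz":-0.08,"hand":0.1},{"wx":0,"wy":0,"wz":0,"dx":0,"dy":0,"dz":0,"hand":0.1},{"wx":0,"wy":0,"wz":0,"dx":0,"dy":0,"dz":0,"hand":0.1}]'|sed -n 2,4p
```

```text
tool_pos: [0.5483, -0.2038, 0.0311]
eef_rot: [0.64, 0.768, -0.004, -0.003]
contact_force: [0.3, 0.6, 0.2]
```

```bash
python3 -m jog '[{"wx":0,"wy":0,"wz":0,"dx":0,"dy":-0.005,"dz":-0.06,"hand":0.2},{"wx":0,"wy":0,"wz":0,"dx":0,"dy":0,"dz":-0.045,"hand":0.3},{"wx":0,"wy":0,"wz":0,"dx":0,"dy":0,"dz":0,"hand":0.3},{"wx":0,"wy":0,"wz":0,"dx":0,"dy":0,"dz":0,"hand":0.3}]'|sed -n 2,5p
python3 -m jog '[{"wx":0,"wy":0,"wz":0,"dx":0,"dy":0,"dz":0,"hand":1},{"wx":0,"wy":0,"wz":0,"dx":0,"dy":0,"dz":0,"hand":1},{"wx":0,"wy":0,"wz":0,"dx":0,"dy":0,"dz":0,"hand":1},{"wx":0,"wy":0,"wz":0,"dx":0,"dy":0,"dz":0,"hand":1}]' 25
```

```text
tool_pos: [0.549, -0.207, 0.006]
eef_rot: [0.641, 0.767, -0.004, -0.001]
contact_force: [0.4, -0.2, -0.6]
opening: 0.704
clock: 33.03
tool_pos: [0.5492, -0.2076, 0.0062]
eef_rot: [0.642, 0.767, -0.004, -0.001]
contact_force: [-1.2, 0.3, 4.3]
opening: 0.525
finger_force: 25.0
```

```bash
python3 -m jog '[{"wx":0,"wy":0,"wz":0,"dx":0,"dy":0,"dz":0.05,"hand":1},{"wx":0,"wy":0,"wz":0,"dx":0,"dy":0,"dz":0.15,"hand":1},{"wx":0,"wy":0,"wz":0,"dx":0,"dy":0,"dz":0.15,"hand":1},{"wx":0,"wy":0,"wz":0,"dx":0,"dy":0,"dz":0.14,"hand":1},{"wx":0,"wy":0,"wz":0,"dx":0,"dy":0,"dz":0,"hand":1}]'
python3 -m jog '[{"wx":0,"wy":0,"wz":0,"dx":-0.032,"dy":0.152,"dz":0,"hand":1},{"wx":0,"wy":0,"wz":0,"dx":-0.032,"dy":0.152,"dz":0,"hand":1},{"wx":0,"wy":0,"wz":0,"dx":-0.032,"dy":0.152,"dz":0,"hand":1},{"wx":0,"wy":0,"wz":0,"dx":-0.032,"dy":0.152,"dz":0,"hand":1},{"wx":0,"wy":0,"wz":0,"dx":-0.032,"dy":0.152,"dz":0,"hand":1}]'|sed -n 2p
python3 -m jog '[{"wx":0,"wy":0,"wz":0,"dx":-0.032,"dy":0.152,"dz":0,"hand":1},{"wx":0,"wy":0,"wz":0,"dx":-0.032,"dy":0.152,"dz":0,"hand":1},{"wx":0,"wy":0,"wz":0,"dx":-0.032,"dy":0.152,"dz":0,"hand":1},{"wx":0,"wy":0,"wz":0,"dx":-0.032,"dy":0.152,"dz":0,"hand":1},{"wx":0,"wy":0,"wz":0,"dx":-0.032,"dy":0.152,"dz":0,"hand":1}]'|sed -n 2p
python3 -m jog '[{"wx":0,"wy":0,"wz":0,"dx":-0.032,"dy":0.152,"dz":0,"hand":1},{"wx":0,"wy":0,"wz":0,"dx":-0.032,"dy":0.152,"dz":0,"hand":1},{"wx":0,"wy":0,"wz":0,"dx":0,"dy":0,"dz":0,"hand":1},{"wx":0,"wy":0,"wz":0,"dx":0,"dy":0,"dz":0,"hand":1},{"wx":0,"wy":0,"wz":0,"dx":0,"dy":0,"dz":0,"hand":1}]'
```

```text
clock: 33.45
tool_pos: [0.5533, -0.2081, 0.1351]
eef_rot: [0.642, 0.767, -0.001, 0.004]
contact_force: [0.8, -1.3, -0.5]
opening: 0.531
finger_force: 25.0
tool_pos: [0.508, -0.0161, 0.1283]
tool_pos: [0.468, 0.1742, 0.1283]
clock: 34.7
tool_pos: [0.4526, 0.2476, 0.1279]
eef_rot: [0.642, 0.767, -0.005, -0.001]
contact_force: [-1.0, -0.6, -1.2]
opening: 0.532
finger_force: 25.0
```

```bash
python3 -m jog '[{"wx":0,"wy":0,"wz":0,"dx":0.003,"dy":0.003,"dz":-0.14,"hand":1},{"wx":0,"wy":0,"wz":0,"dx":0,"dy":0,"dz":-0.14,"hand":1},{"wx":0,"wy":0,"wz":0,"dx":0,"dy":0,"dz":-0.1,"hand":1},{"wx":0,"wy":0,"wz":0,"dx":0,"dy":0,"dz":0,"hand":1},{"wx":0,"wy":0,"wz":0,"dx":0,"dy":0,"dz":0,"hand":1}]'|sed -n 2,4p
python3 -m jog '[{"wx":0,"wy":0,"wz":0,"dx":0,"dy":0,"dz":0,"hand":1},{"wx":0,"wy":0,"wz":0,"dx":0,"dy":0,"dz":0,"hand":1}]'|sed -n 2,4p
```

```text
tool_pos: [0.4533, 0.2468, 0.0323]
eef_rot: [0.643, 0.766, -0.006, -0.001]
contact_force: [0.6, 0.8, -0.8]
tool_pos: [0.4549, 0.2493, 0.0346]
eef_rot: [0.642, 0.767, -0.003, -0.001]
contact_force: [-0.1, -0.5, -1.6]
```

```bash
python3 -m jog '[{"wx":0,"wy":0,"wz":0,"dx":-0.005,"dy":-0.004,"dz":-0.05,"hand":1},{"wx":0,"wy":0,"wz":0,"dx":0,"dy":0,"dz":-0.04,"hand":1},{"wx":0,"wy":0,"wz":0,"dx":0,"dy":0,"dz":-0.01,"hand":1},{"wx":0,"wy":0,"wz":0,"dx":0,"dy":0,"dz":0,"hand":1},{"wx":0,"wy":0,"wz":0,"dx":0,"dy":0,"dz":0,"hand":1}]'|sed -n 2,4p
```

```text
tool_pos: [0.4525, 0.2484, 0.0082]
eef_rot: [0.642, 0.767, -0.004, -0.001]
contact_force: [0.1, 0.5, -0.2]
```

```bash
python3 -m jog '[{"wx":0,"wy":0,"wz":0,"dx":0,"dy":0,"dz":-0.007,"hand":1},{"wx":0,"wy":0,"wz":0,"dx":0,"dy":0,"dz":0,"hand":1},{"wx":0,"wy":0,"wz":0,"dx":0,"dy":0,"dz":0,"hand":0.35},{"wx":0,"wy":0,"wz":0,"dx":0,"dy":0,"dz":0,"hand":0.35},{"wx":0,"wy":0,"wz":0,"dx":0,"dy":0,"dz":0,"hand":0.35}]'
python3 -m jog '[{"wx":0,"wy":0,"wz":0,"dx":0,"dy":0,"dz":0.08,"hand":0.35},{"wx":0,"wy":0,"wz":0,"dx":0,"dy":0,"dz":0.15,"hand":0.2},{"wx":0,"wy":0,"wz":0,"dx":0,"dy":0,"dz":0.15,"hand":0.2},{"wx":0,"wy":0,"wz":0,"dx":0,"dy":0,"dz":0.15,"hand":0.2},{"wx":0,"wy":0,"wz":0,"dx":0,"dy":0,"dz":0.15,"hand":0.2}]'
python3 -m jog '[{"wx":0,"wy":0,"wz":0,"dx":0.1,"dy":-0.1,"dz":0,"hand":0.2},{"wx":0,"wy":0,"wz":0,"dx":0.1,"dy":-0.1,"dz":0,"hand":0.2},{"wx":0,"wy":0,"wz":0,"dx":0.1,"dy":-0.1,"dz":0,"hand":0.2},{"wx":0,"wy":0,"wz":0,"dx":0,"dy":0,"dz":0,"hand":0.2},{"wx":0,"wy":0,"wz":0,"dx":0,"dy":0,"dz":0,"hand":0.2}]'
python3 snap.py w15 dropper_1 dappen tall_bottle short_jar
python3 -c "
from h import *;import pickle
c=pickle.load(open('pics/w15.pkl','rb'))
for k,p in (('tall_bottle',(.5131,.0262)),('dappen',(.4821,.1292)),('dropper',(.4461,.0623)),('dropper',(.5047,.3044)),('short_jar',(.4534,.2484))):
  q=proj(c,cyl(*p,PROF[k]));print(k,q.min(0).round(),q.max(0).round())"
```

```text
clock: 36.12
tool_pos: [0.4524, 0.2484, 0.0063]
eef_rot: [0.642, 0.767, -0.004, -0.001]
contact_force: [1.1, 0.1, 0.2]
opening: 0.649
finger_force: 0.0
clock: 36.53
tool_pos: [0.4518, 0.2479, 0.178]
eef_rot: [0.642, 0.767, -0.004, -0.001]
contact_force: [0.4, 0.5, -0.7]
opening: 0.797
finger_force: 0.0
clock: 36.95
tool_pos: [0.5285, 0.1707, 0.1759]
eef_rot: [0.644, 0.765, -0.004, -0.001]
contact_force: [-0.3, 1.0, 0.4]
opening: 0.8
finger_force: 0.0
dropper_1 [([302.0, 41.0, 328.0, 72.0], 0.94), ([268.0, 266.0, 305.0, 298.0], 0.25)]
dappen [([256.0, 192.0, 287.0, 224.0], 0.97)]
tall_bottle [([269.0, 266.0, 303.0, 298.0], 0.82)]
short_jar [([231.0, 74.0, 285.0, 126.0], 0.76), ([304.0, 40.0, 327.0, 69.0], 0.35)]
tall_bottle [266. 266.] [304. 331.]
dappen [260. 193.] [290. 224.]
dropper [228. 239.] [253. 265.]
dropper [305.  39.] [331.  71.]
short_jar [233.  75.] [286. 126.]
```

View pics/w15.png

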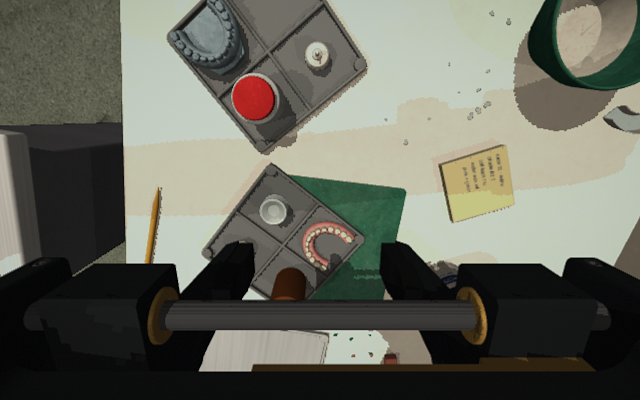

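w15 shows the red-lid jar at (255,98) and a dropper at (317,55), each in its own pocket of the cast pan. In the denture pan, the dappen is at (272,209) and the brown bottle at (288,285), both upright. The other dropper is behind a finger here, but w10 showed it in place. Every position is within a few pixels of the prediction.

```bash
python3 -c "
from plant import r
print(r.finish_job())"
```

```text
the job is handed in; nothing more can be done
None
```

I made up both pans as asked and handed the job in at about 37 s; camera checks showed every piece in its own pocket and both models apparently undisturbed, though no verdict came back.

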